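Assemble a suppository mould on its sloping rest

TASK

Put the suppository mould together on its sloping rest: lay the middle bar and then the last bar on the first bar that is already there, pouring mouths along the uphill edge and each bar down against the two foot lugs. Slide all three bars up to the end stop so that their holes line up, then take the tie rod from the tube rack and pass it through all three until its collar sits on the last bar. Leave the jar and the beaker where they are.

Things in the scene. Friction and masses are not known exactly. Their poses are not given: they have to be found in the camera images.
- rest: fixed steel rest, bed sloping 30 degrees down away from the robot. Origin on the bed surface at the inner faces of the foot lugs, mid-length, 35 mm above the bench. x runs uphill towards the robot, y along the rest to the robot's right, z square off the bed, leaning 30 degrees away from the robot. Bed: two plates, x -8 to 60 mm, |y| 25 to 95 mm, open between them for rod end and fingertips
- rest_lugs (a point): point mid-way between the two foot lugs at the downhill edge of the bed, half-way up their inner faces; axes as the rest. Inner faces at rest x = 0, |y| 45 to 81 mm, 48 mm high off the bed; a finger fits between them. The metal is smooth: a bar let go on the bed slides down to the lugs by itself, but not sideways
- rest_end_stop (a point): middle of the inner face of the end stop, a 5 mm plate at the left end of the bed as the robot sees it: face at rest y = -80 mm, x 3 to 53 mm, 48 mm high off the bed; axes as the rest. The other end is open, so the bars can be pushed against the stop from there (a few newtons; 20 N does no harm)
- rest_hole (a point): point on the bed's plane, rest x = 20, y = 0 mm, where the axis of the hole passes in a bar that is home on lugs and end stop; axes as the rest
- first_bar_c (a point): bare aluminium mould bar, 160 long (y) x 40 wide (x) x 16 mm thick (z), 12 mm hole through its middle. Lies on the bed from the start, on the lugs, half cavities up, 4 to 18 mm short of the end stop. Point: centre of the bar, on the hole's axis, half-way through; x uphill to its pouring mouths, z square off the bed. 0.25 kg
- middle_bar_c (a point): bare aluminium mould bar, 160 long (y) x 40 wide (x) x 20 mm thick (z), 12 mm hole through its middle. Thickest bar, three half cavities each side of the hole on both faces; flat on the bench, left or right of the rest. Point: centre, on the hole's axis, half-way up; x points to the long edge with the pouring mouths, z up. 0.23 to 0.35 kg
- middle_bar_mouth (a point): on the middle bar: middle of the long edge with the pouring mouths, 20 mm along x from the bar's centre, half-way up; axes as the bar
- last_bar_c (a point): bare aluminium mould bar, 160 long (y) x 40 wide (x) x 16 mm thick (z), 12 mm hole through its middle. Plain upper face (half cavities underneath); flat on the bench on the other side of the rest. Point: centre, on the hole's axis, half-way up; x points to the long edge with the pouring mouths, z up. 0.2 to 0.3 kg
- last_bar_mouth (a point): on the last bar: middle of the long edge with the pouring mouths, 20 mm along x from the bar's centre, half-way up; axes as the bar
- rod_knob (a point): centre of the round knob (24 mm wide, 24 mm high) of the steel tie rod; z along the rod, away from its tip. 12 mm below this point a collar, 18 mm wide, 4 mm thick, then a shank 10 mm in diameter, 66 mm long, its last 10 mm tapered to 5 mm. It hangs upright by the collar in the end hole of the tube rack, at the robot's right, knob 4 mm above the rack's top. 0.09 kg
- rod_tip (a point): pointed end of the tie rod, 82 mm below the knob's centre and 66 mm below the underside of the collar; z towards the knob. With the collar seated on the three bars it stands out 14 mm below the bed surface
- rack: fixed white tube rack, 44 (x) x 146 (y) x 78 mm high, origin under its centre; four 13 mm holes in a row along y, 30 mm apart. The rod is in the hole at y = -45 mm, the next is empty, those at 15 and 45 mm hold stoppered tubes standing 12 mm above the rack. The space across the row, on both x sides, is free
- jar_c (a point): bystander: white jar with yellow lid, 68 mm in diameter, 95 mm high; point half-way up
- beaker_c (a point): bystander: glass beaker, 70 mm in diameter, 90 mm high; point half-way up
Mind the look-alikes: they are no part of the job. What is shaped like the part that bears first_bar_c but turquoise is not meant. Leave any green look-alike of the part that bears middle_bar_c alone.

How it is judged:
By the outcome, as a careful person would: the job done as asked, in the order asked, and still so for the second after the job is handed in, with the robot touching nothing.
It also fails if it takes over 72 s, if anything falls off the work surface, if the arm or the gripper's body presses on something with over 40 N, if the wrist force passes 120 N, or if a joint passes its speed limit or range.

ROBOT

A 6-joint arm with a two-finger parallel gripper is mounted at the origin on the work surface. World frame = base frame: x ahead of the robot, y to its left, z up, the work surface at z = 0. Lengths are in m, angles in degrees, forces in N, time in s.
With the tool pointing down it reaches from about 0.325 to 0.875 m from the base axis. Payload 4.4 kg.
Tool frame: the origin (TCP) lies at the centre of the arm's flange, where the gripper is bolted on; the fingertips stand 173 mm ahead of it and the grasp point (between the pads) lies 155 mm ahead of it; z points along the fingers, y is the line along which they close (so a half turn about z gives the same grasp; the last joint's range is limited). The gripper opens to 85 mm and grips with 20 to 120 N. Pads are 22 mm wide; open, the fingers measure 114 mm over their backs; the gripper's body (76 mm by 85 mm) begins 54 mm behind the grasp point. The pads swing forward as they close: fully open they stand 13 mm farther back than shut.
Start: joints at [65.002, 11.837, 88.321, -0, 79.842, -8.623], TCP at [0.162, 0.552, 0.405] pointing down, gripper open.
Joint ranges: [-156.59, 156.59], [-49.26, 127.26], [12.9, 141.05], [-63.56, 243.56], [4.71, 150.69], [-161.64, 161.64]. Speed limits (degrees/s): [159.86, 159.86, 180, 180, 180, 180].

INTERFACE

Orientations are given as a 3x3 rotation matrix whose columns are the frame's x, y, z axes.
In Python, from rig import * gives the robot as it stands.
- The arm moves only by the tool apply_moves, never from a script. Its argument "series" is a list of rows, each a list of 3 entries, a list of its own where there are three numbers: the opening in per cent of the stroke, from 0 (shut) to 100 (fully open), then the shift along the tool's x, y, z in cm, then the turn, a rotation vector about the tool's x, y, z in degrees. A call has 1 to 12 rows; each row is the pose to reach, as a shift and turn from the pose commanded when the call began, along the tool's axes at that moment; what a row does not reach only later rows make up. A row lasts 1/12 s, in which the tool goes at most 41.7 mm and 7.16 degrees, less where a joint would pass 70% of its speed; a pose out of reach is approached as far as the arm can. A call with a gripper value outside its range is refused whole. The fingers move at their own pace and stop on an object; "grip_force" is the grip in N (left out, the last holds). Time passes only in rows, so rows that repeat a pose let the fingers close. It gives the time, the measured TCP pose, the force, the opening and the grip force at its end, in the units of the state.
- read_state(): the state, without advancing time (a new reading comes with each control period).
- get_image(name): name is "scene" or "side" or "wrist"; returns a dict with "image" (384x512x3 uint8, red, green, blue), "vertical_fov" (degrees; the focal length in pixels is half the picture's height over the tangent of half this angle, whatever the lens; pixels are square), "cx", "cy" (the principal point, pixels), "k1" (the pictures are not rectified: a ray, as slopes to the right and down, at radius r is drawn at 1 + k1 r^2 times it, then the intrinsics apply), "R" (3x3) and "t" (3): a world point X has camera coordinates R X + t. Camera axes: x right, y down, z forward; pixel columns grow to the right and rows downward; lengths in m; the calibration is good to about 2 mm. A picture is of the moment at which its call begins. There is no depth.
- finish_job(): hands the job in; it is judged then, once.
The state is a dict: "clock": time; "joint_positions": joint angles; "qd": joint speeds; "tau": joint torques, N m; "eef_pos": TCP position; "orientation": TCP orientation; "contact_force": force on the tool from outside, world axes, zero at the start; "torque": the same for the moment, N m; "opening": finger opening in m; "grip_force": force on a finger pad.
Only numpy, scipy, OpenCV 4.12 (cv2) and the standard library are available. Lean on these libraries where they do the work, as an engineer would, in place of code of your own. Each camera call takes 0.05 s, during which the arm holds its last target. There are 200 camera calls.

## Working session

There is one attempt and no reset: what is moved stays moved. The work goes in short steps, Python scripts to look and compute and a tool call to move; the robot and the scene stay as the last step left them, time stands still between calls to the robot, and variables do not carry over. Pictures are saved under pics/ and viewed, at most 10 in all, crops included, and the job is handed in when it is done.

Besides the shell and the picture viewer there is one more tool, called after "Call:" as name(argument=value, ...) on one line, values as JSON. apply_moves: Moves the arm, as the interface text tells. Its arguments: {"type":"object","properties":{"series":{"type":"array","items":{"type":"array"}},"grip_force":{"type":"number"}},"required":["series"]}

```bash
mkdir -p pics; ls
python3 - <<'E'
from rig import *
import cv2
s=read_state();print(s)
for n in ["scene","side","wrist"]:
    g=get_image(n);cv2.imwrite(f"pics/{n}0.png",g["image"][:,:,::-1]);print(n,{k:v for k,v in g.items() if k!="image"})
E
```

```text
pics
{'clock': 0.0, 'joint_positions': array([ 6.50015583e+01,  1.18861559e+01,  8.84053716e+01,  4.78517607e-04,
        7.98390726e+01, -8.62087132e+00]), 'qd': array([ 0.0729858 ,  0.05073389, -0.03370518, -0.00187066,  0.03533978,
        0.07676458]), 'tau': array([-7.23638295e-04, -3.83011937e+01, -2.91607332e+01, -2.99524936e-04,
        1.02819060e-02, -1.95283883e-05]), 'eef_pos': array([0.16196691, 0.55134508, 0.40350165]), 'orientation': array([[-9.59423842e-01,  2.81966221e-01, -9.70710022e-04],
       [ 2.81967674e-01,  9.59421689e-01, -2.06238917e-03],
       [ 3.49796169e-04, -2.25241419e-03, -9.99997402e-01]]), 'contact_force': array([-0.32412072,  0.38040581, -0.74483543]), 'torque': array([0.02764185, 0.02943551, 0.08466176]), 'grip_force': 0.0, 'opening': 0.08554380069112419}
scene {'vertical_fov': 42.34194184613436, 'cx': 242.66952945719171, 'cy': 197.17928093252422, 'k1': -0.007023353309354052, 'R': array([[-0.22573078,  0.97413568,  0.0102609 ],
       [ 0.55284357,  0.13676546, -0.82198492],
       [-0.80212817, -0.17987463, -0.56941682]]), 't': array([ 0.03531987, -0.21756835,  2.0485441 ])}
side {'vertical_fov': 43.622437234558284, 'cx': 255.133071786398, 'cy': 192.5207966797443, 'k1': -0.19066392740049115, 'R': array([[ 0.71593621, -0.69816123, -0.00249693],
       [-0.47912575, -0.48871655, -0.72910537],
       [ 0.50781282,  0.52318928, -0.6843969 ]]), 't': array([-0.32056592,  0.35048739,  1.0366795 ])}
wrist {'vertical_fov': 67.40626574686519, 'cx': 254.1722804851183, 'cy': 194.18956567450047, 'k1': -0.04961400721132147, 'R': array([[ 0.28278748,  0.95917796, -0.00298038],
       [ 0.90769968, -0.26660364,  0.32404288],
       [ 0.31002021, -0.09434056, -0.9460377 ]]), 't': array([-0.57416343, -0.04109312,  0.38283127])}
```

Run:
```python
import cv2,numpy as np
a=[cv2.imread(f"pics/{n}0.png") for n in ["scene","side"]]
for n,i in zip(["A","B"],a): cv2.imwrite(f"pics/{n}.png",cv2.resize(i,(768,576),interpolation=cv2.INTER_CUBIC))
```

```text
(no output)
```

View pics/A.png

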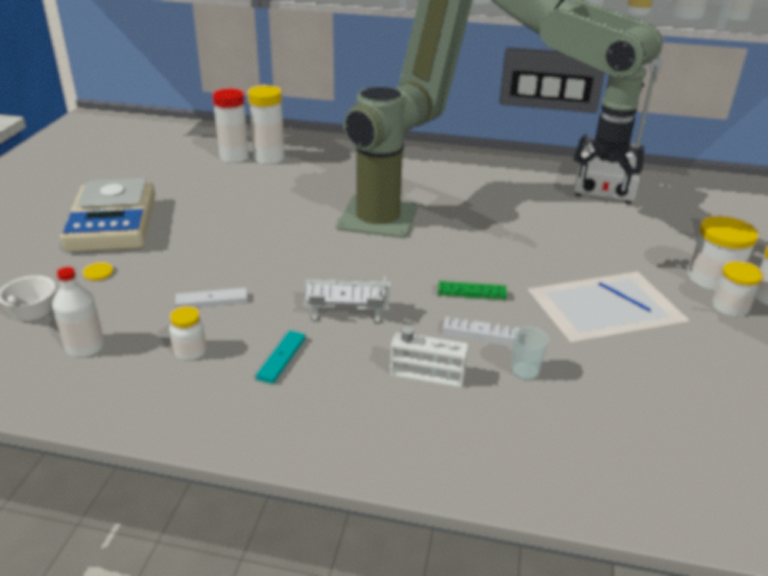

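View pics/B.png

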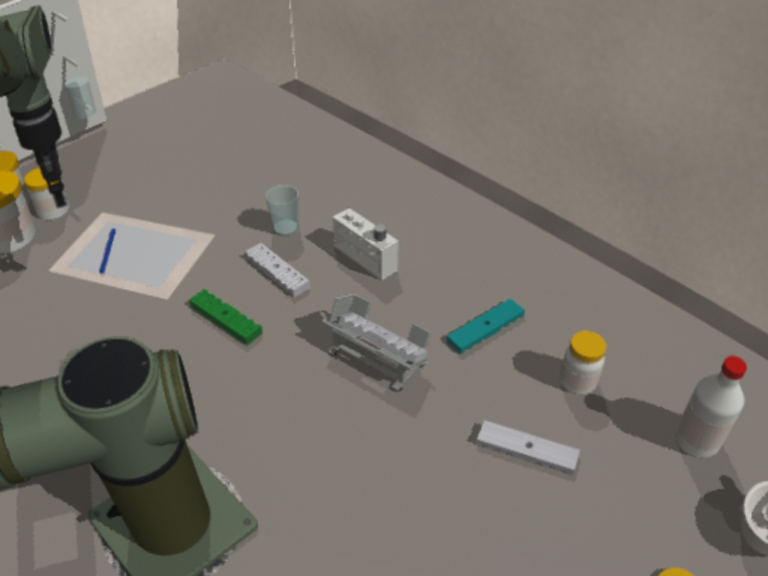

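Scene and side pictures at 1.5× scale. In the scene picture:
- Middle bar: the silver bar with cavities at (480,330).
- Last bar: plain silver at (212,297).
- Rest with the first bar: (345,295).
- Rack: (428,358), with the rod knob at (407,333).
- Jar (186,333) and beaker (528,353).

Look-alikes are the green bar at (472,290) and the turquoise bar at (282,357). In the side picture the middle bar is at (278,270), the last bar at (528,446) and the rest at (375,345).

```bash
cat > h.py <<'E'
import numpy as np, cv2, json
from scipy.spatial.transform import Rotation as Rt
def K(g):
    f=g["image"].shape[0]/2/np.tan(np.radians(g["vertical_fov"]/2)); return f,g["cx"],g["cy"],g["k1"]
def ray(g,px):
    f,cx,cy,k=K(g); p=(np.atleast_2d(np.asarray(px,float))-[cx,cy])/f; u=p.copy()
    for _ in range(20): u=p/(1+k*(u**2).sum(1,keepdims=True))
    d=np.c_[u,np.ones(len(u))]@np.asarray(g["R"]); return -np.asarray(g["R"]).T@g["t"],d/np.linalg.norm(d,axis=1,keepdims=True)
def cast(g,px,z=None,p0=None,n=(0,0,1)):
    o,d=ray(g,px); n=np.asarray(n,float); p0=np.array([0,0,z]) if p0 is None else p0
    return o+d*(((p0-o)@n)/(d@n))[:,None]
def proj(g,X):
    f,cx,cy,k=K(g); c=np.atleast_2d(X)@np.asarray(g["R"]).T+g["t"]; u=c[:,:2]/c[:,2:]
    return u*(1+k*(u**2).sum(1,keepdims=True))*f+[cx,cy]
def tri(g1,p1,g2,p2):
    o,d=ray(g1,p1);q,e=ray(g2,p2);d=d[0];e=e[0]
    st=np.linalg.lstsq(np.c_[d,-e],q-o,rcond=None)[0];a=o+st[0]*d;b=q+st[1]*e;return (a+b)/2,np.linalg.norm(a-b)*1e3
# commanded pose bookkeeping
def load(): c=json.load(open("cmd.json"));return np.array(c["R"]),np.array(c["p"])
def save(R,p): json.dump({"R":np.array(R).tolist(),"p":np.array(p).tolist()},open("cmd.json","w"))
def rel(R,p,Rg,pg): return np.round(R.T@(pg-p)*100,2),np.round(Rt.from_matrix(R.T@Rg).as_rotvec(degrees=True),1)
def adv(sh,rv):
    R,p=load(); save(R@Rt.from_rotvec(rv,degrees=True).as_matrix(),p+R@np.array(sh)/100)
def snap(n,name=None):
    from rig import get_image
    g=get_image(n)
    if name: cv2.imwrite(f"pics/{name}.png",g["image"][:,:,::-1])
    return g
E
python3 - <<'E'
from h import *
from rig import *
save(read_state()["orientation"],[0.162,0.552,0.405])
gs=snap("side");gc=snap("scene")
def rect(g,box,z,lo=150):
    x0,y0,x1,y1=box; im=g["image"][y0:y1,x0:x1].astype(int)
    m=((im.min(2)>lo)&(im.max(2)-im.min(2)<40)).astype(np.uint8)
    n,l,s,c=cv2.connectedComponentsWithStats(m); i=1+s[1:,4].argmax()
    yy,xx=np.where(l==i); P=cast(g,np.c_[xx+x0,yy+y0],z)[:,:2]
    r=cv2.minAreaRect((P*1000).astype(np.float32)); return s[i,4],r
for nm,b,z in [("mid",(155,155,215,200),.02),("last",(310,275,392,318),.016)]:
    for lo in (130,150,170): print(nm,lo,rect(gs,b,z,lo))
print("rack corners/knob tri", tri(gs,[253,155],gc,[271,222]))
for nm,p,q in [("jar lid",[392,231],[124,210]),("beaker top",[189,128],[353,225])]: print(nm,tri(gs,p,gc,q))
print("first bar hole tri",tri(gs,[252,223],gc,[229,196]))
print("bar hole cast mid",cast(gs,[[184.7,177.3],],.02),"last",cast(gs,[[353,297]],.016))
cv2.imwrite("pics/C.png",cv2.resize(gs["image"][140:320,150:400,::-1],(800,576),interpolation=cv2.INTER_CUBIC))
E
```

```text
mid 130 (np.int32(551), ((467.57373046875, 319.2230224609375), (178.46450805664062, 46.4629020690918), 87.43008422851562))
mid 150 (np.int32(441), ((466.93890380859375, 326.25006103515625), (160.90672302246094, 41.503787994384766), 88.83606719970703))
mid 170 (np.int32(312), ((466.121337890625, 326.0390625), (155.05111694335938, 39.207374572753906), 88.44163513183594))
last 130 (np.int32(957), ((488.69085693359375, -288.7364196777344), (42.42450714111328, 161.84597778320312), 23.16535186767578))
last 150 (np.int32(872), ((487.9309997558594, -288.5438232421875), (39.51437759399414, 159.34426879882812), 22.72745704650879))
last 170 (np.int32(697), ((487.96112060546875, -287.8569030761719), (34.678321838378906, 154.5329132080078), 23.287593841552734))
rack corners/knob tri (array([0.62200452, 0.1903018 , 0.09501076]), np.float64(4.963665645580174))
jar lid (array([ 0.66295464, -0.26085595,  0.0897197 ]), np.float64(10.319360216950935))
beaker top (array([0.57542772, 0.42805831, 0.09326003]), np.float64(2.3251797134384766))
first bar hole tri (array([0.46010702, 0.02362075, 0.05363601]), np.float64(0.7948440803309844))
bar hole cast mid [[0.46760091 0.32206304 0.02      ]] last [[ 0.48736567 -0.29258669  0.016     ]]
```

View pics/C.png

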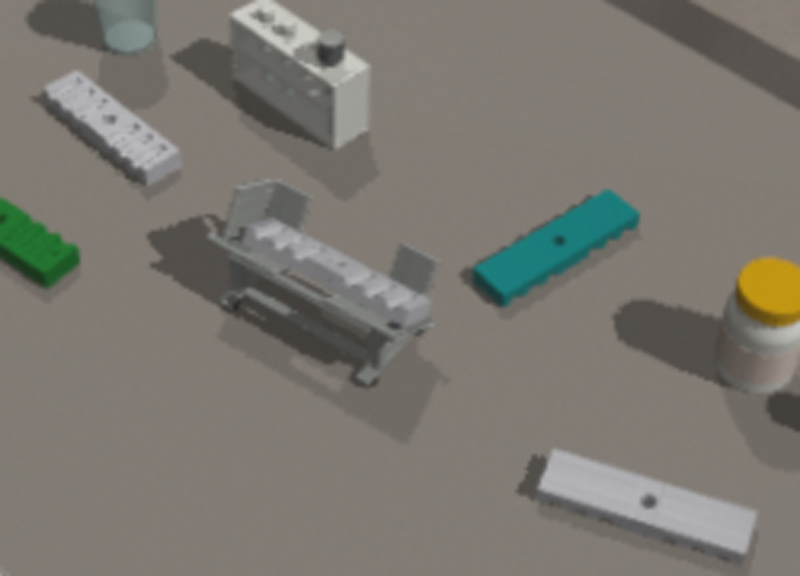

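The crop confirms the choice: the middle bar is silver with cavities at (112,125), scalloped mouth edge on the robot's side. The last bar is plain at (650,500), with mouths also on the robot's side. The green and turquoise bars are not wanted. Next I go above the middle bar.

Run:
```python
from h import *
from rig import *
g=snap("wrist");s=read_state();R=s["orientation"];p=s["eef_pos"]
o=-g["R"].T@g["t"];print("cam in tool",R.T@(o-p),R.T@g["R"].T)
R,p=load()
Rg=np.array([[0,1,0],[1,0,0],[0,0,-1.]]).T
Rg=np.c_[[0,1,0],[1,0,0],[0,0,-1]].astype(float)
print(rel(R,p,Rg,np.array([.46,.25,.42])))
```

```text
cam in tool [0.08460757 0.0006881  0.0300149 ] [[-9.20298602e-04 -9.45954141e-01 -3.24299114e-01]
 [ 9.99998825e-01 -4.72969729e-04 -1.45819037e-03]
 [ 1.22599756e-03 -3.24300075e-01  9.45953465e-01]]
(array([-37.11, -20.58,  -1.47]), array([-0.1,  0.1, 73.6]))
```

Call:
apply_moves(series=[[100,[-37.1,-20.6,-1.5],[0,0,73.6]],[100,[-37.1,-20.6,-1.5],[0,0,73.6]],[100,[-37.1,-20.6,-1.5],[0,0,73.6]],[100,[-37.1,-20.6,-1.5],[0,0,73.6]],[100,[-37.1,-20.6,-1.5],[0,0,73.6]],[100,[-37.1,-20.6,-1.5],[0,0,73.6]],[100,[-37.1,-20.6,-1.5],[0,0,73.6]],[100,[-37.1,-20.6,-1.5],[0,0,73.6]],[100,[-37.1,-20.6,-1.5],[0,0,73.6]],[100,[-37.1,-20.6,-1.5],[0,0,73.6]],[100,[-37.1,-20.6,-1.5],[0,0,73.6]],[100,[-37.1,-20.6,-1.5],[0,0,73.6]]])

```text
clock: 1.3
eef_pos: [0.4619, 0.2473, 0.4198]
orientation: [[0.005, 1.0, 0.001], [1.0, -0.005, -0.0], [-0.0, 0.001, -1.0]]
contact_force: [-0.5, 0.2, 0.6]
opening: 0.0856
grip_force: 0.0
```

Run:
```python
from h import *
from rig import *
adv([-37.1,-20.6,-1.5],[0,0,73.6])
g=snap("wrist","w1");import pickle;pickle.dump(g,open("w1.pkl","wb"))
cv2.imwrite("pics/w1b.png",cv2.resize(g["image"][:,:,::-1],(800,600),interpolation=cv2.INTER_CUBIC))
s=read_state();print(s["clock"],s["eef_pos"],s["joint_positions"],load())
```

```text
1.35 [0.46059101 0.24861916 0.41955597] [1.88699492e+01 4.86657100e+00 9.44698129e+01 3.75673521e-02
 8.06920462e+01 1.89289736e+01] (array([[-4.30166152e-04,  9.99999607e-01, -7.74876005e-04],
       [ 9.99998503e-01,  4.28866858e-04, -1.67616335e-03],
       [-1.67583038e-03, -7.75595874e-04, -9.99998295e-01]]), array([0.45988472, 0.24978593, 0.42027576]))
```

View pics/w1b.png

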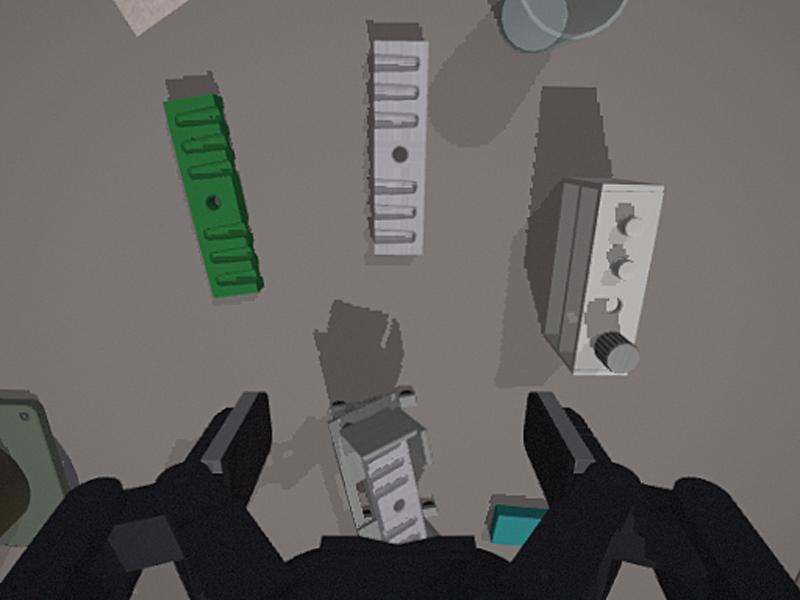

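The wrist view at 1.5625× shows the middle bar with its hole at (400,154) and its cavities open on the left, robot-side edge. It also shows the rack with the knob at (620,355), the rest's end stop at (385,440) and the first bar's hole at (400,505).

Run:
```python
from h import *
import pickle
g=pickle.load(open("w1.pkl","rb"));im=g["image"].astype(int);q=1/1.5625
def rect(box,z,lo):
    x0,y0,x1,y1=[int(v*q) for v in box];s=im[y0:y1,x0:x1]
    m=(s.min(2)>lo).astype(np.uint8);m=cv2.morphologyEx(m,cv2.MORPH_CLOSE,np.ones((5,5)))
    n,l,st,c=cv2.connectedComponentsWithStats(m);i=1+st[1:,4].argmax();yy,xx=np.where(l==i)
    r=cv2.minAreaRect((cast(g,np.c_[xx+x0,yy+y0],z)[:,:2]*1000).astype(np.float32));return r
for lo in(130,150): print("mid",rect((350,20,440,270),.02,lo))
print("hole mid",cast(g,[[400*q,154*q]],.02))
print("rack top",rect((540,160,680,400),.078,150))
print("knob tilt: base(605,342)?",cast(g,[[623*q,357*q],[605*q,345*q]],.106))
print("rest bar hole",cast(g,[[400*q,505*q]],.0537))
c=g["image"][15:170,225:290,::-1]
print((im[40:160,236:276].mean(2)[::4,::2]).astype(int)[2:12])
```

```text
mid ((463.459228515625, 329.0086364746094), (160.0893096923828, 40.417667388916016), 89.12556457519531)
mid ((463.56903076171875, 328.7460632324219), (159.75128173828125, 38.70893478393555), 88.85625457763672)
hole mid [[0.46387408 0.32853988 0.02      ]]
rack top ((621.6021728515625, 251.2746124267578), (117.2946548461914, 44.17027282714844), 88.51280975341797)
knob tilt: base(605,342)? [[0.62038172 0.19329229 0.106     ]
 [0.60596016 0.20270922 0.106     ]]
rest bar hole [[0.46256831 0.01439795 0.0537    ]]
[[108  67 169 156 162 160 160 163 163 162 156 159 158 159 165 159 163 164
  166 121]
 [ 66  69 163 147 167 163 163 167 167 166 161 161 159 160 167 161 162 164
  165 118]
 [ 68  65 156 148 143 150 144 147 145 140 141 139 141 143 137 109 147 163
  165 105]
 [ 65  67 130 121 118 130 156 157 160 160 163 158 161 163 156  89 135 163
  161 100]
 [ 61  66 131 109 147 146 146 148 132 135 138 156 163 166 172 164 163 163
  160 107]
 [107  71 172 159 161 162 160 160 165 162 159 161 159 158 165 159 163 163
  161 100]
 [ 62  69 133 129 125 123 128 125 126 129 129 138 134 137 147 151 162 163
  155 109]
 [ 68  63 163 152 151 157 154 158 163 158 161 161 156 156 151 100 154 162
  150 117]
 [ 62  67 117 112 108 109 109 112 114 108 104 103 103 104 100 101 167 162
  150 119]
 [ 67  67 174 159 162 160 162 161 167 164 163 160 157 157 163 159 162 164
  148 116]]
```

Call:
apply_moves(series=[[100,[-18,0,0],[0,0,0]],[100,[-18,0,0],[0,0,0]],[100,[-18,0,0],[0,0,0]],[100,[-18,0,0],[0,0,0]],[100,[-18,0,0],[0,0,0]],[100,[-18,0,0],[0,0,0]],[100,[-18,0,0],[0,0,0]],[100,[-18,0,0],[0,0,0]]])

```text
clock: 2.02
eef_pos: [0.4596, 0.0711, 0.4196]
orientation: [[-0.003, 1.0, -0.0], [1.0, 0.003, 0.001], [0.001, -0.0, -1.0]]
contact_force: [0.3, 0.3, 0.8]
opening: 0.0857
grip_force: 0.0
```

Run:
```python
from h import *
from rig import *
adv([-18,0,0],[0,0,0])
g=snap("wrist","w2");import pickle;pickle.dump(g,open("w2.pkl","wb"))
cv2.imwrite("pics/w2b.png",cv2.resize(g["image"][90:300,120:400,::-1],(800,600),interpolation=cv2.INTER_CUBIC))
```

```text
(no output)
```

View pics/w2b.png

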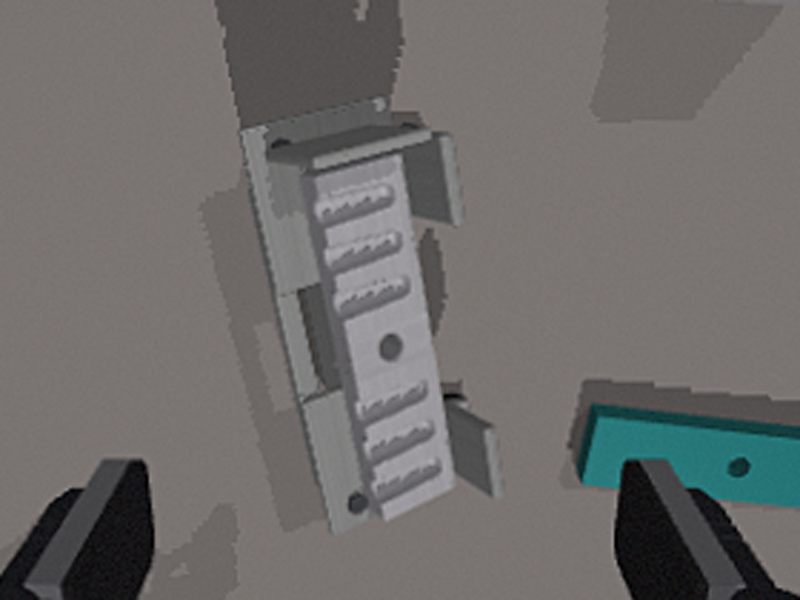

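The crop (scale 2.857, offset 120,90) shows the rest with the end stop at the top, its top inner edge running (315,167)–(430,138). The lugs are on the right with inner tops near (455,224) and (485,430). The first bar's hole is at (391,347), and its mouths face left, which is uphill.

```bash
cat >> h.py <<'E'
def frame(ph):
    h=np.array([np.cos(ph),np.sin(ph),0]);u=np.array([0,0,1.]);c=np.cos(np.pi/6)
    ex=c*h+.5*u;ez=-.5*h+c*u;return np.c_[ex,np.cross(ez,ex),ez]
E
python3 - <<'E'
from h import *
import pickle
from scipy.optimize import least_squares
g=pickle.load(open("w2.pkl","rb"))
C=lambda a:np.array(a)/2.857+[120,90]
pts=[((20,None,16),(391,347)),((53,-80,48),(315,167)),((3,-80,48),(430,137)),((0,-45,48),(455,224)),((0,45,48),(485,430)),((0,81,48),(497,497)),((60,-95,0),(268,128)),((0,-80,16),(400,153)),((0,None,16),(452,480))]
def res(v):
    o=np.array([v[0],v[1],.035]);F=frame(v[2]);r=[]
    for P,px in pts:
        y=P[1]
        if y is None: y=v[3]*1e3+(80 if P[0]==0 else 0)
        if (P[0],P[1],P[2])==(0,-80,16): 
            # edge point only: cast to height, x-residual
            q=cast(g,C(px),o[2]+.016*.866)[0]-o; r+=[(F[:,0]@q)*500,0]; continue
        if P[1] is None and P[0]==0:
            q=cast(g,C(px),o[2]+.016*.866)[0]-o; r+=[(F[:,0]@q)*500,0]; continue
        r+=list(proj(g,o+F@(np.array([P[0],y,P[2]])/1e3))[0]-C(px))
    return np.array(r)
s=least_squares(res,[.46,.01,np.pi,.01],loss="soft_l1");print(s.x,np.degrees(s.x[2]));print(s.fun.reshape(-1,2).round(1))
E
```

```text
[0.47047962 0.03027929 3.31788312 0.00903146] 190.10069996993315
[[ 0.7 -0.1]
 [ 0.2  0.5]
 [ 1.3  0. ]
 [-0.4  0.1]
 [-0.2 -1.1]
 [-0.6  0.5]
 [-9.6 -0.2]
 [ 0.2  0. ]
 [ 0.8  0. ]]
```

Call:
apply_moves(series=[[75,[25.9,0.4,12],[0,0,1]],[75,[25.9,0.4,12],[0,0,1]],[75,[25.9,0.4,12],[0,0,1]],[75,[25.9,0.4,12],[0,0,1]],[75,[25.9,0.4,12],[0,0,1]],[75,[25.9,0.4,12],[0,0,1]],[75,[25.9,0.4,15],[0,0,1]],[75,[25.9,0.4,19],[0,0,1]],[75,[25.9,0.4,22],[0,0,1]],[75,[25.9,0.4,24.4],[0,0,1]],[75,[25.9,0.4,24.4],[0,0,1]],[75,[25.9,0.4,24.4],[0,0,1]]], grip_force=60)

```text
clock: 3.07
eef_pos: [0.4626, 0.3297, 0.1744]
orientation: [[0.014, 1.0, -0.003], [1.0, -0.014, -0.001], [-0.002, -0.003, -1.0]]
contact_force: [0.3, 0.5, 1.3]
opening: 0.0639
grip_force: 0.0
```

Call:
apply_moves(series=[[10,[0,0,0],[0,0,0]],[10,[0,0,0],[0,0,0]],[10,[0,0,0],[0,0,0]],[10,[0,0,0],[0,0,0]],[10,[0,0,0],[0,0,0]],[10,[0,0,0],[0,0,0]]])

```text
clock: 3.57
eef_pos: [0.465, 0.329, 0.1781]
orientation: [[0.017, 1.0, 0.003], [1.0, -0.017, 0.002], [0.003, 0.003, -1.0]]
contact_force: [-1.8, 0.7, 5.5]
opening: 0.0385
grip_force: 63.5
```

Run:
```python
from h import *
from rig import *
adv([25.9,.4,24.4],[0,0,1])
s=read_state();print(s["clock"],s["eef_pos"],s["opening"],s["grip_force"],s["contact_force"],load())
g=snap("wrist","w3")
```

```text
3.5667 [0.46498598 0.32904852 0.17810464] 0.03848814566470074 63.549145460128784 [-1.84468688  0.73876574  5.50574203] (array([[ 1.70222989e-02,  9.99854810e-01, -7.74876005e-04],
       [ 9.99853683e-01, -1.70235788e-02, -1.67616335e-03],
       [-1.68911115e-03, -7.46230474e-04, -9.99998295e-01]]), array([0.46366166, 0.32837854, 0.17614069]))
```

```bash
cat > plan.py <<'E'
from h import *
O=np.array([.47048,.03028,.035]);PH=np.radians(190.1);F=frame(PH)
RP=np.c_[-F[:,1],-F[:,0],-F[:,2]]
def rest(x,y,z): return O+F@(np.array([x,y,z])/1e3)
E
python3 - <<'E'
from plan import *
import pickle
from scipy.optimize import least_squares
g=pickle.load(open("w2.pkl","rb"))
C=lambda a:np.array(a)/2.857+[120,90]
pts=[((53,-80,48),(315,167)),((3,-80,48),(430,137)),((0,-45,48),(455,224)),((0,45,48),(485,430)),((0,81,48),(497,497)),((60,-95,0),(242,130))]
def res(v):
    o=np.array([v[0],v[1],.035]);Fr=frame(v[2])
    return np.concatenate([proj(g,o+Fr@(np.array(P)/1e3))[0]-C(px) for P,px in pts])
s=least_squares(res,[.46,.01,np.pi],loss="soft_l1");print(s.x[:2],np.degrees(s.x[2]));print(s.fun.reshape(-1,2).round(1))
q=(cast(g,C((391,347)),.0589)[0]-O);print("hole in rest",F.T@q*1e3)
R,p=load()
print("lift",rel(R,p,R,np.array([.48,.15,.34])))
print("pre",rel(R,p,RP,rest(24,4,300)));print("dist",rest(24,4,300))
E
```

```text
[0.47071212 0.03021214] 190.42795928054886
[[ 0.1  0.8]
 [ 1.1  0.1]
 [-0.4  0.1]
 [ 0.2 -1.2]
 [-0.1  0.4]
 [-0.7 -0.5]]
hole in rest [20.73545533  9.00893783 15.62572215]
lift (array([-17.84,   1.93, -16.36]), array([0., 0., 0.]))
pre (array([-27.73,  13.94, -13.03]), array([ 29.9,  -2.8, -10.8]))
dist [0.59839443 0.04900207 0.30680762]
```

Call:
apply_moves(series=[[10,[0,0,-3],[0,0,0]],[10,[0,0,-7],[0,0,0]],[10,[-2,0,-11],[0,0,0]],[10,[-6,0.5,-14],[0,0,0]],[10,[-10,1,-16],[0,0,0]],[10,[-14,1.5,-17],[6,-0.5,-2]],[10,[-18,4,-17],[12,-1,-4]],[10,[-21,7,-16],[18,-1.7,-7]],[10,[-24,10,-15],[24,-2.3,-9]],[10,[-27.7,13.9,-13],[29.9,-2.8,-11]],[10,[-27.7,13.9,-13],[29.9,-2.8,-11]],[10,[-27.7,13.9,-13],[29.9,-2.8,-11]]])

```text
clock: 4.62
eef_pos: [0.601, 0.0436, 0.3016]
orientation: [[-0.172, 0.853, -0.493], [0.985, 0.149, -0.087], [-0.0, -0.5, -0.866]]
contact_force: [-1.0, -0.1, -2.8]
opening: 0.0384
grip_force: 62.4
```

```bash
sed -i 's/190.1)/190.3)/' plan.py
python3 - <<'E'
from plan import *
from rig import *
adv([-27.7,13.9,-13],[29.9,-2.8,-11])
s=read_state();print(s["clock"],s["eef_pos"],s["joint_positions"],s["opening"]);R,p=load();print(p, (R.T@s["orientation"]).round(3))
print("down",rel(R,p,RP,rest(24,4,194.5)))
g=snap("side","s2");cv2.imwrite("pics/s2b.png",cv2.resize(g["image"][60:280,150:400,::-1],(680,600),interpolation=cv2.INTER_CUBIC))
E
```

```text
4.6167 [0.60100783 0.04358354 0.30164481] [ -2.59012705  29.87467482  79.19170802  -6.34329665 100.30793257
 -12.00530725] 0.03838642910198417
[0.59802704 0.04927069 0.30650462] [[ 1.    -0.006  0.002]
 [ 0.006  1.     0.   ]
 [-0.002 -0.     1.   ]]
down (array([-0.  ,  0.02, 10.51]), array([-0. , -0.1, -0. ]))
```

View pics/s2b.png

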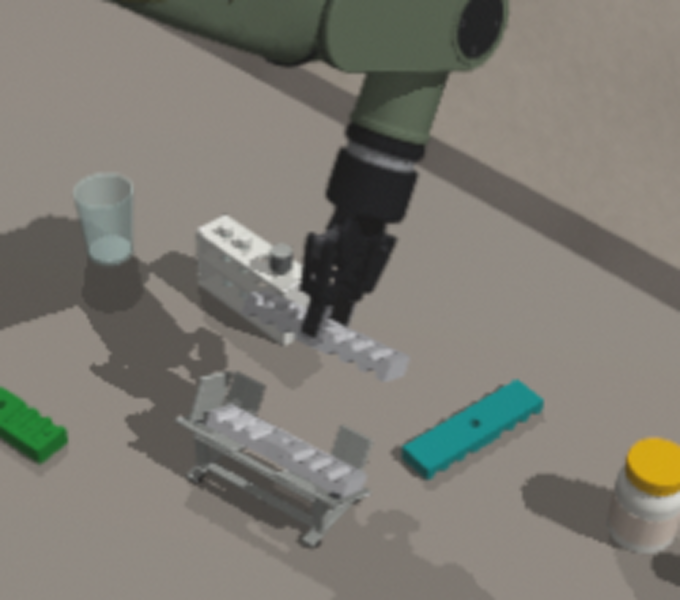

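The side view shows the bar level in the grip above the rest, mouths facing uphill. I lower part way and let it settle.

Call:
apply_moves(series=[[10,[0,0,2],[0,0,0]],[10,[0,0,4],[0,0,0]],[10,[0,0,6],[0,0,0]],[10,[0,0,6],[0,0,0]],[10,[0,0,6],[0,0,0]],[10,[0,0,6],[0,0,0]]])

```text
clock: 5.17
eef_pos: [0.5692, 0.0444, 0.2552]
orientation: [[-0.178, 0.853, -0.49], [0.984, 0.156, -0.087], [0.002, -0.498, -0.867]]
contact_force: [-0.1, -0.4, -2.0]
opening: 0.0386
grip_force: 62.4
```

Run:
```python
from plan import *
from rig import *
adv([0,0,6],[0,0,0])
R,p=load();e=[]
for i in range(4):
    g=snap("wrist","w4");s=read_state();e.append(F.T@(s["eef_pos"]-p)*1e3)
print(np.round(e,1),F.T@(p-O)*1e3, s["clock"],s["contact_force"]);print((R.T@s["orientation"]).round(3))
import pickle;pickle.dump(g,open("w4.pkl","wb"))
cv2.imwrite("pics/w4b.png",cv2.resize(g["image"][60:360,80:480,::-1],(800,600),interpolation=cv2.INTER_CUBIC))
```

```text
[[-0.5 -0.1  1.5]
 [-0.6 -0.   1.6]
 [-0.6  0.1  1.4]
 [-0.7  0.1  1.1]] [ 24.1786452    4.04446015 239.57356732] 5.3667 [ 0.62655074  0.56124843 -3.0250409 ]
[[ 1.     0.001  0.001]
 [-0.001  1.     0.004]
 [-0.001 -0.004  1.   ]]
```

View pics/w4b.png

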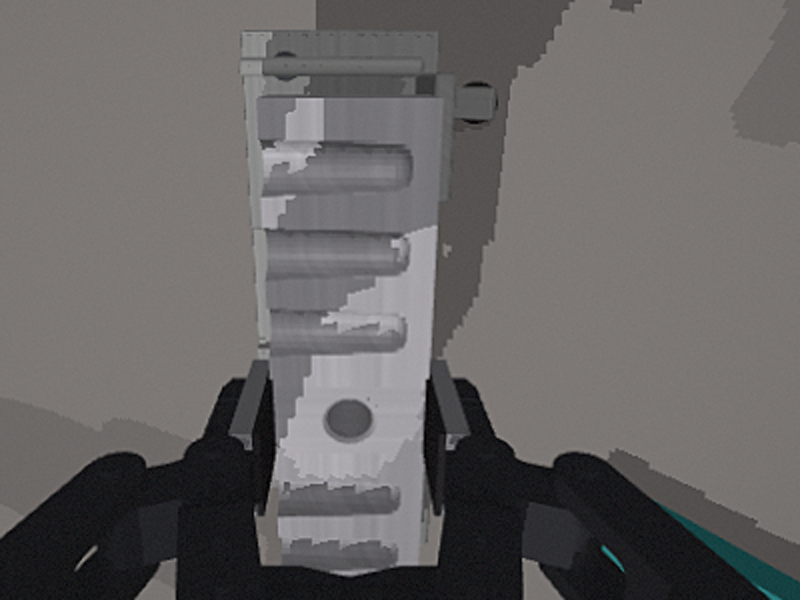

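Run:
```python
from plan import *
import pickle
g=pickle.load(open("w4.pkl","rb"))
C=lambda a:np.array(a)/2+[80,60]
for n,a,z in [("UR",(442,97),83.5),("UL",(258,97),83.5),("hole",(349,420),83.5),("stop top L",(242,73),48),("stop top R",(422,73),48),("lug top in near",(443,75),48)]:
    print(n,F.T@(cast(g,C(a),p0=rest(0,0,z),n=F[:,2])[0]-O)*1e3)
```

```text
UR [  3.86159289 -75.8798843   83.5       ]
UL [ 43.14213029 -75.91028107  83.5       ]
hole [23.75544664  4.11635305 83.5       ]
stop top L [ 52.43510974 -80.84564176  48.        ]
stop top R [  3.88336287 -80.76427291  48.        ]
lug top in near [ -1.8209117  -80.27006491  48.        ]
```

Call:
apply_moves(series=[[10,[0,0,2],[0,0,0]],[10,[0,0,3.5],[0,0,0]],[10,[0,0,4.1],[0,0,0]],[10,[0,0,4.4],[0,0,0]],[10,[0,0,4.5],[0,0,0]],[10,[0,0,4.5],[0,0,0]],[10,[0,0,4.5],[0,0,0]]])

```text
clock: 5.95
eef_pos: [0.5473, 0.04, 0.2156]
orientation: [[-0.178, 0.853, -0.49], [0.984, 0.155, -0.087], [0.002, -0.498, -0.867]]
contact_force: [-0.5, 0.9, -2.8]
opening: 0.0385
grip_force: 62.5
```

Run:
```python
from plan import *
from rig import *
adv([0,0,4.5],[0,0,0])
R,p=load();s=read_state();print(F.T@(s["eef_pos"]-O)*1e3,F.T@s["contact_force"],s["clock"])
```

```text
[ 23.31216709   4.21306677 195.05637041] [-1.08803508 -0.99438875 -2.59945525] 5.95
```

Call:
apply_moves(series=[[10,[0,0,0.15],[0,0,0]],[52,[0,0,0.15],[0,0,0]],[60,[0,0,0.15],[0,0,0]],[70,[0,0,0.1],[0,0,0]],[80,[0,0,0],[0,0,0]],[80,[0,0,0],[0,0,0]],[80,[0,0,-3],[0,0,0]],[80,[0,0,-7],[0,0,0]],[80,[0,0,-11],[0,0,0]],[80,[0,0,-11],[0,0,0]],[80,[0,0,-11],[0,0,0]]])

```text
clock: 6.87
eef_pos: [0.6024, 0.0496, 0.3131]
orientation: [[-0.178, 0.856, -0.486], [0.984, 0.155, -0.087], [0.001, -0.494, -0.87]]
contact_force: [-0.2, 0.1, -0.2]
opening: 0.0681
grip_force: 0.0
```

Run:
```python
from plan import *
from rig import *
adv([0,0,-11],[0,0,0])
g=snap("wrist","w5");import pickle;pickle.dump(g,open("w5.pkl","wb"))
cv2.imwrite("pics/w5b.png",cv2.resize(g["image"][60:360,80:480,::-1],(800,600),interpolation=cv2.INTER_CUBIC))
im=g["image"].astype(int)
# bar hole: dark blob near expected
e=proj(g,rest(20,4,36))[0];print("expected hole px",e)
x,y=e.astype(int);s=im[y-20:y+20,x-20:x+20].mean(2);m=(s<115).astype(np.uint8)
n,l,st,c=cv2.connectedComponentsWithStats(m)
for i in range(1,n):
    if 40<st[i,4]<600: print(st[i,4],F.T@(cast(g,c[i]+[x-20,y-20],p0=rest(0,0,36),n=F[:,2])[0]-O)*1e3)
R,p=load();print(rel(R,p,np.c_[[0,1,0],[1,0,0],[0,0,-1]].astype(float),np.array([.47,-.2,.38])))
```

```text
expected hole px [257.36108706 195.95609297]
141 [21.2275941   4.45105896 36.        ]
(array([-22.25, -18.43,   2.65]), array([-30. ,   2.6,  10. ]))
```

View pics/w5b.png

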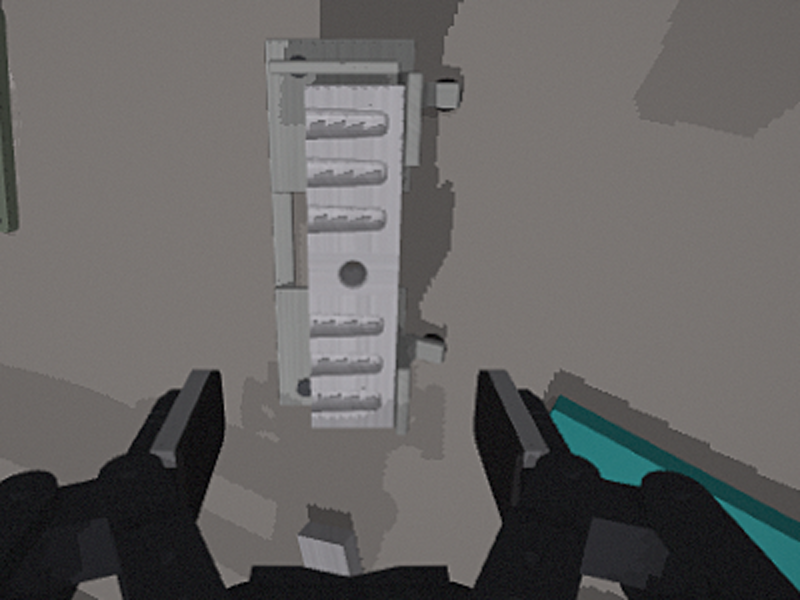

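The middle bar lies on the first bar against the lugs (hole at rest x≈21, y≈4.5), mouths uphill. Next I go over the last bar.

Run:
```python
from plan import *
a=np.radians(23);Rg=np.c_[[-np.sin(a),np.cos(a),0],[np.cos(a),np.sin(a),0],[0,0,-1]]
R,p=load();print(rel(R,p,Rg,np.array([.465,-.24,.36])),p)
```

```text
(array([-26.09, -18.48,   4.98]), array([-29.9,  -3.4, -12.4])) [0.60049115 0.04971201 0.31083283]
```

Call:
apply_moves(series=[[80,[-4,-3,-3],[-5,0,0]],[80,[-8,-5,-2],[-10,-1,-4]],[80,[-26.1,-18.5,5],[-29.9,-3.4,-12.4]],[80,[-26.1,-18.5,5],[-29.9,-3.4,-12.4]],[80,[-26.1,-18.5,5],[-29.9,-3.4,-12.4]],[80,[-26.1,-18.5,5],[-29.9,-3.4,-12.4]],[80,[-26.1,-18.5,5],[-29.9,-3.4,-12.4]],[80,[-26.1,-18.5,5],[-29.9,-3.4,-12.4]],[80,[-26.1,-18.5,5],[-29.9,-3.4,-12.4]],[80,[-26.1,-18.5,5],[-29.9,-3.4,-12.4]],[80,[-26.1,-18.5,5],[-29.9,-3.4,-12.4]],[80,[-26.1,-18.5,5],[-29.9,-3.4,-12.4]]])

```text
clock: 7.92
eef_pos: [0.4648, -0.239, 0.3572]
orientation: [[-0.391, 0.92, -0.001], [0.92, 0.391, 0.004], [0.004, 0.0, -1.0]]
contact_force: [0.4, 0.4, 0.6]
opening: 0.0681
grip_force: 0.0
```

Run:
```python
from plan import *
from rig import *
adv([-26.1,-18.5,5],[-29.9,-3.4,-12.4])
g=snap("wrist","w6");import pickle;pickle.dump(g,open("w6.pkl","wb"))
im=g["image"].astype(int)
e=proj(g,[.4845,-.286,.016])[0];print("exp px",e)
for lo in(130,150):
    m=((im.min(2)>lo)).astype(np.uint8);n,l,st,c=cv2.connectedComponentsWithStats(m)
    i=l[int(e[1])-8:int(e[1])+8,int(e[0])-12:int(e[0])+12].max();yy,xx=np.where(l==i)
    P=(cast(g,np.c_[xx,yy],.016)[:,:2]*1000).astype(np.float32);r=cv2.minAreaRect(P);print(st[i],r)
cv2.imwrite("pics/w6b.png",cv2.resize(g["image"][20:320,80:480,::-1],(800,600),interpolation=cv2.INTER_CUBIC))
print(read_state()["eef_pos"],load()[1])
```

```text
exp px [254.40558723 218.36446234]
[ 236  152   37  126 4254] ((484.4205322265625, -287.4667053222656), (40.74761199951172, 159.99668884277344), 23.06364631652832)
[ 236  152   36  125 4068] ((484.1612243652344, -286.76776123046875), (39.58069610595703, 158.45896911621094), 22.992555618286133)
[ 0.46513824 -0.23885185  0.35750287] [ 0.46469841 -0.24010792  0.35993205]
```

View pics/w6b.png

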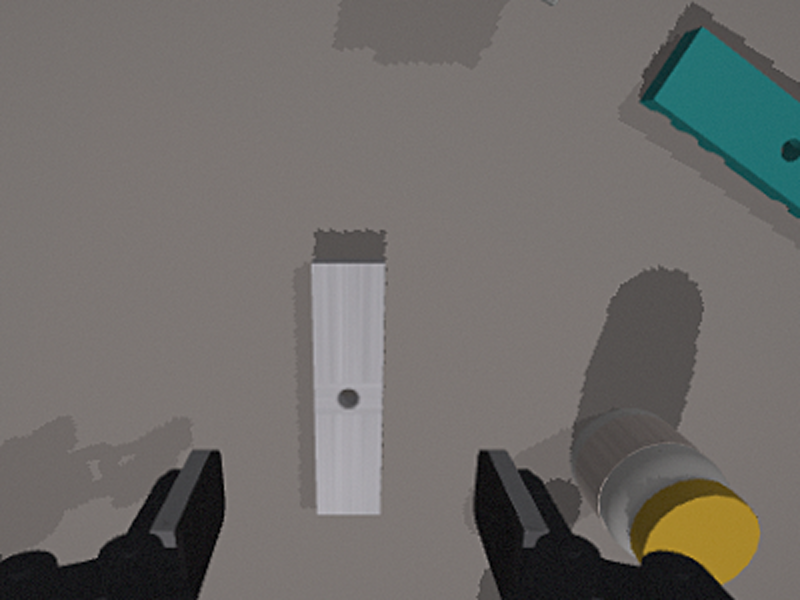

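The last bar is plain, with its hole at (348,398). The mouth side isn't visible from above, so I compare its two long faces in the side and scene pictures.

Run:
```python
from plan import *
import pickle
gs=snap("side");gc=snap("scene")
a=np.radians(23);h=np.array([np.cos(a),np.sin(a),0]);l=np.array([-h[1],h[0],0]);c=np.array([.4843,-.2868,0])
t=np.arange(-.076,.077,.004)
for nm,g,s in(("side/near",gs,-1),("scene/far",gc,1)):
    gray=cv2.cvtColor(g["image"],cv2.COLOR_RGB2GRAY)
    for z in(.002,.005,.009,.013):
        P=c+s*.020*h+t[:,None]*l+[0,0,z]+([.003,-.001,0] if nm[1]=="i" else [0,0,0])
        q=proj(g,P).astype(np.float32)
        print(nm,z,cv2.remap(gray,q[:,:1],q[:,1:],cv2.INTER_LINEAR)[:,0])
cv2.imwrite("pics/last.png",np.hstack([cv2.resize(gs["image"][270:320,305:395,::-1],(800,444),interpolation=cv2.INTER_CUBIC)]))
```

```text
side/near 0.002 [119 114 106 113 122 120 115 119 110 125 121 117 103 108 114 122 121 118
 121 120 121 120 118 117 108 114 107 122 122 112 109 114 118 123 117 114
 107 118 122]
side/near 0.005 [115 112 102 107 115 117 112 106 104 118 117 111 100 103 111 117 116 114
 117 116 117 116 116 113 106 100 108 117 118 104 105 109 116 118 111 108
 109 116 118]
side/near 0.009 [115 114 113 113 117 117 118 113 113 117 118 116 113 113 115 117 115 116
 117 116 116 117 116 116 113 113 114 118 118 114 113 118 119 119 115 114
 116 119 116]
side/near 0.013 [130 131 128 130 129 133 133 133 135 134 136 134 137 134 134 128 130 125
 130 123 129 130 132 130 135 132 137 132 140 132 140 134 139 134 137 134
 137 137 132]
scene/far 0.002 [168 170 172 170 170 169 167 167 166 163 158 149 146 145 150 151 152 150
 150 149 147 148 150 152 152 152 151 150 149 148 148 147 149 153 153 152
 151 149 147]
scene/far 0.005 [162 165 167 166 168 168 166 164 162 157 154 149 148 147 149 149 150 150
 149 150 148 149 149 150 150 151 150 150 150 149 149 149 149 152 151 151
 151 150 147]
scene/far 0.009 [157 160 162 163 164 164 162 160 159 156 155 154 154 154 155 154 153 154
 154 155 155 155 156 156 155 154 154 155 156 155 155 155 156 156 155 156
 155 155 151]
scene/far 0.013 [164 167 169 169 171 170 169 168 168 168 168 167 166 168 168 167 166 167
 168 167 169 168 168 169 168 167 167 167 169 168 168 167 168 168 167 167
 167 166 164]
```

View pics/last.png

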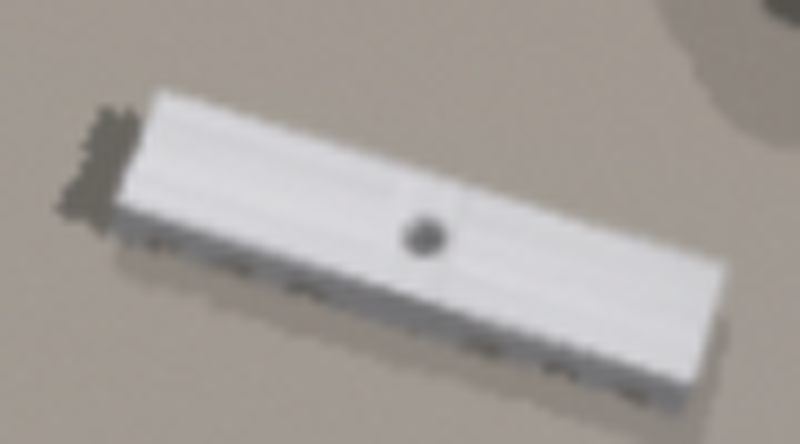

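Six notches show on the near face at (160,245) … (630,395), and the far face is uniform. The mouths therefore face the robot, which matches my grasp orientation.

Call:
apply_moves(series=[[75,[-5,0,4],[0,0,0]],[75,[-5.1,0,8],[0,0,0]],[75,[-5.1,0,12],[0,0,0]],[75,[-5.1,0,15],[0,0,0]],[75,[-5.1,0,17.5],[0,0,0]],[75,[-5.1,0,18.2],[0,0,0]],[75,[-5.1,0,18.2],[0,0,0]],[10,[-5.1,0,18.2],[0,0,0]],[10,[-5.1,0,18.2],[0,0,0]],[10,[-5.1,0,18.2],[0,0,0]],[10,[-5.1,0,18.2],[0,0,0]],[10,[-5.1,0,18.2],[0,0,0]]])

```text
clock: 9.07
eef_pos: [0.4863, -0.2879, 0.1795]
orientation: [[-0.39, 0.921, 0.006], [0.921, 0.39, -0.002], [-0.004, 0.004, -1.0]]
contact_force: [0.6, 0.8, 6.1]
opening: 0.038
grip_force: 61.7
```

Call:
apply_moves(series=[[10,[0,0,0],[0,0,0]],[10,[0,0,0],[0,0,0]]])

```text
clock: 9.23
eef_pos: [0.4863, -0.2879, 0.1795]
orientation: [[-0.39, 0.921, 0.006], [0.921, 0.39, -0.002], [-0.004, 0.004, -1.0]]
contact_force: [0.2, 2.1, 7.2]
opening: 0.038
grip_force: 61.7
```

Run:
```python
from plan import *
from rig import *
adv([-5.1,0,18.2],[0,0,0])
s=read_state();R,p=load();print(s["clock"],s["eef_pos"],p,s["opening"],s["grip_force"],s["contact_force"])
print("mid",rel(R,p,R,np.array([.50,-.1,.36])));print("pre",rel(R,p,RP,rest(24,4,320)))
```

```text
9.2333 [ 0.48632553 -0.28793467  0.17949084] [ 0.48456402 -0.28713043  0.17794513] 0.03795313739588308 61.71239733695984 [0.15618979 2.06577629 7.15335101]
mid (array([ 16.62,   8.72, -18.21]), array([0., 0., 0.]))
pre (array([ 26.33,  24.58, -14.63]), array([29.9,  3.3, 12.4]))
```

Call:
apply_moves(series=[[10,[0,0,-3],[0,0,0]],[10,[0,0,-7],[0,0,0]],[10,[2,1,-11],[0,0,0]],[10,[5,3,-14],[0,0,0]],[10,[8,6,-17],[0,0,0]],[10,[11,9,-18],[6,0.7,2.5]],[10,[14,12,-18],[12,1.3,5]],[10,[17,15,-18],[18,2,7.5]],[10,[20,18.5,-17],[24,2.6,10]],[10,[23.5,22,-16],[29.9,3.3,12.4]],[10,[26.3,24.6,-14.6],[29.9,3.3,12.4]],[10,[26.3,24.6,-14.6],[29.9,3.3,12.4]]])

```text
clock: 10.23
eef_pos: [0.6095, 0.0541, 0.3221]
orientation: [[-0.18, 0.853, -0.491], [0.984, 0.157, -0.088], [0.002, -0.498, -0.867]]
contact_force: [0.5, -0.4, -3.4]
opening: 0.0382
grip_force: 61.8
```

Call:
apply_moves(series=[[10,[0,0,2],[0,0,0]],[10,[0,0,4],[0,0,0]],[10,[0,0,6],[0,0,0]],[10,[0,0,6],[0,0,0]],[10,[0,0,6],[0,0,0]],[10,[0,0,6],[0,0,0]],[10,[0,0,6],[0,0,0]],[10,[0,0,6],[0,0,0]]])

```text
clock: 10.9
eef_pos: [0.5803, 0.0453, 0.2727]
orientation: [[-0.178, 0.854, -0.488], [0.984, 0.154, -0.088], [0.0, -0.496, -0.868]]
contact_force: [0.3, 0.2, -2.9]
opening: 0.0378
grip_force: 61.8
```

Run:
```python
from plan import *
from rig import *
import pickle
adv([26.3,24.6,-14.6],[29.9,3.3,12.4]);adv([0,0,6],[0,0,0])
g=snap("wrist","w7");s=read_state();R,p=load()
print(s["clock"],F.T@(s["eef_pos"]-O)*1e3,F.T@(p-O)*1e3,s["contact_force"])
zt=F[:,2]@(p-O)*1e3-170.5+8;print("top z",zt)
# bar top face mask
im=cv2.cvtColor(g["image"],cv2.COLOR_RGB2GRAY)
e=proj(g,rest(24,4,zt))[0];print("hole exp",e)
x,y=e.round().astype(int);sub=im[y-22:y+22,x-22:x+22];print(sub[::4,::3])
n,l,st,c=cv2.connectedComponentsWithStats((sub<110).astype(np.uint8))
for i in range(1,n): 
    if st[i,4]>60: print(st[i],F.T@(cast(g,c[i]+[x-22,y-22],p0=rest(0,0,zt),n=F[:,2])[0]-O)*1e3)
# profile along bar towards the stop: rest y from -60 to -95 at x=24 on top plane, and across at y=-50
t=np.arange(-60,-95,-1.5);q=proj(g,np.array([rest(24,v,zt) for v in t])).astype(np.float32)
print(dict(zip(t,cv2.remap(im,q[:,:1],q[:,1:],1)[:,0])))
for yy in(-60,-35):
    t=np.arange(-4,52,1.);q=proj(g,np.array([rest(v,yy,zt) for v in t])).astype(np.float32)
    print(yy,dict(zip(t,cv2.remap(im,q[:,:1],q[:,1:],1)[:,0])))
```

```text
10.95 [ 23.00793729   4.74033301 260.93752351] [ 23.60543986   4.28058056 259.883045  ] [ 0.19607145 -0.01257498 -2.29857268]
top z 97.38304500059695
hole exp [252.92266172 261.53683176]
[[115 114 167 167 169 177 164 170 166 164 167 166 164 161 159]
 [114 111 171 167 165 167 168 168 168 169 167 167 167 167 169]
 [112 169 167 169 170 169 169 167 162 163 172 168 168 167 166]
 [111 167 164 165 166 120  84  89  93  84  78 165 163 162 163]
 [172 167 165 166 117  79  83  86  86  85  78  65 162 162 164]
 [169 170 168 171 113  81  85  88  86  85  82  69 153 166 164]
 [168 169 167 168 121  83  83  85  86  83  79 129 167 165 165]
 [168 168 167 168 169 138 114 106 102 115 125 163 164 164 165]
 [165 164 164 162 162 161 162 163 165 161 159 159 159 157 158]
 [165 166 162 167 168 171 164 166 164 164 166 165 164 157 160]
 [168 169 160 169 168 176 165 168 165 166 167 164 165 158 158]]
[ 12  10  23  19 350] [23.41375805  2.42326928 97.383045  ]
{np.float64(-60.0): np.uint8(118), np.float64(-61.5): np.uint8(118), np.float64(-63.0): np.uint8(118), np.float64(-64.5): np.uint8(118), np.float64(-66.0): np.
[... 3619 characters left out ...]
8(117), np.float64(31.0): np.uint8(115), np.float64(32.0): np.uint8(114), np.float64(33.0): np.uint8(112), np.float64(34.0): np.uint8(114), np.float64(35.0): np.uint8(115), np.float64(36.0): np.uint8(118), np.float64(37.0): np.uint8(118), np.float64(38.0): np.uint8(116), np.float64(39.0): np.uint8(115), np.float64(40.0): np.uint8(114), np.float64(41.0): np.uint8(114), np.float64(42.0): np.uint8(116), np.float64(43.0): np.uint8(117), np.float64(44.0): np.uint8(145), np.float64(45.0): np.uint8(109), np.float64(46.0): np.uint8(121), np.float64(47.0): np.uint8(120), np.float64(48.0): np.uint8(120), np.float64(49.0): np.uint8(121), np.float64(50.0): np.uint8(121), np.float64(51.0): np.uint8(120)}
```

Call:
apply_moves(series=[[10,[-0.2,0,2],[0,0,0]],[10,[-0.2,0,3.4],[0,0,0]],[10,[-0.2,0,4.1],[0,0,0]],[10,[-0.2,0,4.4],[0,0,0]],[10,[-0.2,0,4.4],[0,0,0]],[10,[-0.2,0,4.4],[0,0,0]]])

```text
clock: 11.45
eef_pos: [0.5585, 0.0397, 0.2337]
orientation: [[-0.178, 0.853, -0.49], [0.984, 0.155, -0.089], [0.0, -0.498, -0.867]]
contact_force: [0.2, 0.3, -2.3]
opening: 0.0381
grip_force: 61.9
```

Call:
apply_moves(series=[[10,[0,0,0.1],[0,0,0]],[10,[0,0,0.1],[0,0,0]],[52,[0,0,0.1],[0,0,0]],[60,[0,0,0.1],[0,0,0]],[70,[0,0,0.1],[0,0,0]],[80,[0,0,0],[0,0,0]],[80,[0,0,-3],[0,0,0]],[80,[0,0,-7],[0,0,0]],[80,[0,0,-11],[0,0,0]],[80,[0,0,-11],[0,0,0]],[80,[0,0,-11],[0,0,0]]])

```text
clock: 12.37
eef_pos: [0.6136, 0.0495, 0.3314]
orientation: [[-0.179, 0.856, -0.486], [0.984, 0.155, -0.089], [-0.001, -0.494, -0.87]]
contact_force: [0.0, 0.4, -0.5]
opening: 0.0682
grip_force: 0.0
```

```bash
cat >> plan.py <<'E'
def hole(g,x,y0,z,th=110,w=20):
    im=cv2.cvtColor(g["image"],cv2.COLOR_RGB2GRAY);e=proj(g,rest(x,y0,z))[0];x0,y0=e.round().astype(int)-w
    n,l,st,c=cv2.connectedComponentsWithStats((im[y0:y0+2*w,x0:x0+2*w]<th).astype(np.uint8))
    return [(int(st[i,4]),(F.T@(cast(g,c[i]+[x0,y0],p0=rest(0,0,z),n=F[:,2])[0]-O)*1e3).round(1)) for i in range(1,n) if st[i,4]>25]
def edges(g,P,Q,n=40):
    im=cv2.cvtColor(g["image"],cv2.COLOR_RGB2GRAY);X=np.linspace(P,Q,n);q=proj(g,np.array([rest(*v) for v in X])).astype(np.float32)
    return cv2.remap(im,q[:,:1],q[:,1:],1)[:,0]
E
python3 - <<'E'
from plan import *
from rig import *
adv([-.2,0,4.4],[0,0,0]);adv([0,0,-11],[0,0,0])
g=snap("wrist","w8");s=read_state();R,p=load();print(s["clock"],F.T@(s["eef_pos"]-O)*1e3,F.T@(p-O)*1e3)
print(hole(g,20,5,52))
print("along y -70..-90 z52",edges(g,(30,-65,52),(30,-85,52),21));print("x -6..46",edges(g,(-6,25,52),(46,25,52),53))
print("y 70..100",edges(g,(30,70,52),(30,100,52),31))
E
```

```text
12.4167 [ 23.16103037   6.45298403 326.00381804] [ 23.56916573   6.25564022 325.88378608]
[(135, array([21.2,  3.9, 52. ]))]
along y -70..-90 z52 [161 161 159 160 160 160 160 160 160 160 162 133  81  80  76  81 131 139
 144 124  96]
x -6..46 [ 81  83  81  82  81  86  79 123 163 167 159 159 160 161 159 159 159 157
 157 159 162 161 165 168 163 163 161 162 164 164 162 166 170 165 166 164
 158 159 160 162 163 162 163 163 161 162 166 150 137 133 133 136 138]
y 70..100 [163 163 163 162 164 163 164 163 164 164 164 164 166 162 142 117 102 104
 105 105 105 106 105 104 106 105 105 106 106 104 105]
```

Both bars are home on the lugs. Next I close the fingers and push the stack from the open end towards the stop.

Call:
apply_moves(series=[[0,[-4,0.2,0],[0,0,0]],[0,[-8,0.4,0],[0,0,0]],[0,[-11.9,0.4,1],[0,0,0]],[0,[-11.9,0.4,4],[0,0,0]],[0,[-11.9,0.4,8],[0,0,0]],[0,[-11.9,0.4,11.5],[0,0,0]],[0,[-11.9,0.4,13.8],[0,0,0]],[0,[-11.9,0.4,14.6],[0,0,0]],[0,[-11.9,0.4,14.6],[0,0,0]],[0,[-11.2,0.4,14.6],[0,0,0]],[0,[-10.5,0.4,14.6],[0,0,0]],[0,[-10.2,0.4,14.6],[0,0,0]]])

```text
clock: 13.42
eef_pos: [0.5631, -0.0621, 0.2014]
orientation: [[-0.179, 0.854, -0.488], [0.984, 0.156, -0.089], [-0.0, -0.496, -0.868]]
contact_force: [0.1, 0.4, -1.1]
opening: 0.0002
grip_force: 0.0
```

Call:
apply_moves(series=[[0,[0.2,0,0],[0,0,0]],[0,[0.3,0,0],[0,0,0]],[0,[0.4,0,0],[0,0,0]],[0,[0.5,0,0],[0,0,0]],[0,[0.6,0,0],[0,0,0]],[0,[0.7,0,0],[0,0,0]],[0,[0.8,0,0],[0,0,0]],[0,[0.8,0,0],[0,0,0]]])

```text
clock: 14.08
eef_pos: [0.5603, -0.0553, 0.1996]
orientation: [[-0.178, 0.852, -0.492], [0.984, 0.155, -0.088], [0.001, -0.5, -0.866]]
contact_force: [0.0, 0.2, -0.2]
opening: -0.0
grip_force: 0.0
```

Run:
```python
from plan import *
from rig import *
adv([-10.2,.4,14.6],[0,0,0]);adv([.8,0,0],[0,0,0])
s=read_state();R,p=load();print(s["clock"],F.T@(s["eef_pos"]-O)*1e3,F.T@(p-O)*1e3,F.T@s["contact_force"],s["opening"])
```

```text
14.0833 [ 18.99338563 100.27043157 179.0834549 ] [ 19.72805251 100.31396974 179.91708955] [-0.13286933 -0.19396656 -0.11548786] -1.0754570559684493e-06
```

Call:
apply_moves(series=[[0,[0.1,0,0],[0,0,0]],[0,[0.2,0,0],[0,0,0]],[0,[0.3,0,0],[0,0,0]],[0,[0.4,0,0],[0,0,0]],[0,[0.5,0,0],[0,0,0]],[0,[0.6,0,0],[0,0,0]],[0,[0.7,0,0],[0,0,0]],[0,[0.8,0,0],[0,0,0]],[0,[0.8,0,0],[0,0,0]]])

```text
clock: 14.83
eef_pos: [0.5594, -0.049, 0.2001]
orientation: [[-0.18, 0.853, -0.49], [0.984, 0.154, -0.093], [-0.004, -0.499, -0.867]]
contact_force: [0.5, -9.7, -1.6]
opening: -0.0002
grip_force: 0.0
```

Run:
```python
from plan import *
from rig import *
adv([.8,0,0],[0,0,0])
s=read_state();R,p=load();print(s["clock"],F.T@(s["eef_pos"]-O)*1e3,F.T@(p-O)*1e3,F.T@s["contact_force"],s["opening"])
g=snap("wrist","w9");print(hole(g,20,2,52,w=26))
print("y gap",edges(g,(30,-70,52),(30,-85,52),31))
```

```text
14.8333 [ 19.04403143  93.88807303 179.63100166] [ 19.72166042  92.31397287 179.91406291] [ 0.26486332  9.68381807 -1.9814762 ] -0.00016534516988633797
[(1356, array([20.3, -0.1, 52. ]))]
y gap [0 0 0 0 0 0 0 0 0 0 0 0 0 0 0 0 0 0 0 0 0 0 0 0 0 0 0 0 0 0 0]
```

Call:
apply_moves(series=[[0,[0.08,0,0],[0,0,0]],[0,[0.15,0,0],[0,0,0]],[0,[0.15,0,0],[0,0,0]],[0,[0.15,0,0],[0,0,0]],[0,[0.15,0,0],[0,0,0]]])

```text
clock: 15.3
eef_pos: [0.5594, -0.0486, 0.2004]
orientation: [[-0.18, 0.853, -0.49], [0.984, 0.153, -0.095], [-0.006, -0.499, -0.867]]
contact_force: [0.6, -12.5, -0.7]
opening: -0.0001
grip_force: 0.0
```

Run:
```python
from plan import *
from rig import *
adv([.15,0,0],[0,0,0])
s=read_state();R,p=load();print(s["clock"],F.T@(s["eef_pos"]-O)*1e3,F.T@(p-O)*1e3,F.T@s["contact_force"],s["torque"])
```

```text
15.3 [ 19.12293363  93.54225531 179.96701313] [ 19.72046191  90.81397345 179.91349541] [ 1.09415406 12.37290858 -1.4488931 ] [-1.41914034 -0.34657139  0.82245727]
```

Force rises without motion, so the stack is on the stop. I back off and check the hole alignment from above.

Call:
apply_moves(series=[[0,[0.3,0,0],[0,0,0]],[0,[0.3,0,0],[0,0,0]],[0,[0.3,0,0],[0,0,0]],[0,[-0.5,0,0],[0,0,0]],[0,[-2,0,0],[0,0,0]],[0,[-2,0,-3],[0,0,0]],[0,[-2,0,-7],[0,0,0]],[0,[-2,0,-11],[0,0,0]],[60,[2,0,-14.5],[0,0,0]],[60,[6,0,-14.5],[0,0,0]],[60,[9,0,-14.5],[0,0,0]],[60,[9,0,-14.5],[0,0,0]]])

```text
clock: 16.3
eef_pos: [0.6132, 0.0616, 0.3264]
orientation: [[-0.184, 0.852, -0.491], [0.983, 0.163, -0.087], [0.006, -0.498, -0.867]]
contact_force: [-0.2, -0.2, -0.2]
opening: 0.0482
grip_force: 0.0
```

Call:
apply_moves(series=[[60,[0,0,0],[0,0,0]],[60,[0,0,0],[0,0,0]]])

```text
clock: 16.47
eef_pos: [0.6138, 0.0555, 0.3249]
orientation: [[-0.179, 0.852, -0.493], [0.984, 0.156, -0.089], [0.001, -0.5, -0.866]]
contact_force: [-0.5, -0.5, 0.2]
opening: 0.0509
grip_force: 0.0
```

Run:
```python
from plan import *
from rig import *
adv([9,0,-14.5],[0,0,0])
g=snap("wrist","w10");R,p=load();s=read_state();print(s["clock"],F.T@(p-O)*1e3,F.T@(s["eef_pos"]-O)*1e3)
print(hole(g,20,0,52,w=20))
im=cv2.cvtColor(g["image"],cv2.COLOR_RGB2GRAY);x,y=proj(g,rest(20,0,52))[0].round().astype(int);print(x,y);print(im[y-14:y+15,x-14:x+15:2])
print("y gap",edges(g,(30,-70,52),(30,-88,52),37))
# +y end faces of the three bars
print("end",edges(g,(30,70,52),(30,90,52),41))
```

```text
16.5167 [ 19.56534693   0.75921715 324.87941143] [ 18.92990958   1.58544319 323.70156398]
[(133, array([21.2,  0.1, 52. ]))]
254 195
[[164 160 164 169 173 164 169 164 164 168 164 162 157 160 162]
 [163 158 164 168 172 164 169 164 166 168 165 164 157 159 161]
 [164 157 164 167 174 164 170 165 163 168 165 163 158 160 160]
 [164 158 162 168 173 164 168 164 163 168 164 161 157 159 162]
 [164 160 163 165 169 165 167 164 165 167 166 163 162 163 165]
 [166 168 169 166 168 166 167 169 167 169 169 170 171 168 171]
 [168 168 168 168 168 170 171 170 170 170 169 169 169 172 171]
 [166 166 169 167 168 171 169 169 166 171 167 167 166 166 167]
 [164 162 163 162 165 153 137 134 141 167 163 165 163 165 163]
 [162 162 165 166 159  93  64  65  96 160 163 162 162 163 162]
 [164 164 164 165 130  64  73  71  66 121 167 164 163 164 162]
 [164 161 162 160  80  73  76  76  72  76 167 165 162 163 163]
 [162 162 163 145  64  71  78  76  74  75 155 165 163 164 163]
 [163 162 165 127  71  83  80  85  84  88 123 165 163 161 165]
 [164 163 164 120  75  92  89  90  94  81 112 164 161 159 161]
 [168 168 170 122  73 
[... 490 characters left out ...]
0 160 161 162 163 166 166 162 161 159 159 160 160 158]
 [158 159 160 156 158 159 161 159 160 159 159 159 158 158 157]
 [161 157 159 161 162 160 158 160 159 161 159 159 159 160 160]
 [166 161 165 170 174 167 169 166 167 170 165 164 159 162 163]
 [167 160 165 168 174 165 167 164 165 170 165 163 160 162 163]
 [166 161 162 166 174 164 165 165 165 169 164 162 161 162 162]]
y gap [163 163 162 163 163 163 164 165 165 164 164 163 163 163 164 164 165 167
 167 165 109  77  82  94 102 104 107 108 105 101  99 100  99  98 100 100
 100]
end [167 166 166 165 166 167 168 168 167 164 161 155 150 148 147 147 147 147
 145 143 134 123 115 109 105 106 107 107 107 107 107 107 107 107 107 107
 107 108 108 108 107]
```

Run:
```python
from plan import *
from rig import *
gs=snap("side","s3")
for z in(8,26,44): print(z,edges(gs,(40,60,z),(40,96,z),37))
for z in(8,26,44): print("endface x=20",z,edges(gs,(20,70,z),(20,90,z),21))
a=np.radians(-1.5);Rg=np.c_[[-np.sin(a),np.cos(a),0],[np.cos(a),np.sin(a),0],[0,0,-1]]
R,p=load();print(rel(R,p,Rg,np.array([.621,.22,.40])),p)
```

```text
8 [131 130 130 130 130 130 130 130 130 130 130 130 130 130 130 130 130 131
 131 130 130 130 130 130 132 135 138 141 143 145 144 142 137 131 126 121
 119]
26 [127 127 127 127 127 126 124 123 122 123 124 122 122 124 125 125 126 126
 126 125 126 128 130 134 138 143 146 148 150 150 150 149 149 149 149 150
 151]
44 [128 128 127 125 123 120 116 113 112 111 111 113 115 118 120 123 127 127
 127 127 128 130 132 135 139 143 146 149 150 150 150 150 150 150 150 150
 149]
endface x=20 8 [122 127 129 130 131 133 135 138 141 144 148 151 151 152 152 152 152 151
 150 148 143]
endface x=20 26 [127 127 128 130 132 135 139 143 146 148 149 150 150 150 150 150 150 150
 151 151 150]
endface x=20 44 [130 131 132 133 135 138 141 145 147 149 150 150 150 150 150 149 149 149
 149 148 146]
(array([16.05, -0.55, -8.23]), array([-29.9,   3.1,  11.5])) [0.61376671 0.05554796 0.3261365 ]
```

The side view hints the first bar may be about 1 mm short, so I give it one more push with the tip leading.

Call:
apply_moves(series=[[0,[-4,0,0],[0,0,0]],[0,[-8,0,0],[0,0,0]],[0,[-11.5,0,1],[0,2,0]],[0,[-11.5,0,4],[0,2,0]],[0,[-11.5,0,8],[0,2,0]],[0,[-11.5,0,11.5],[0,2,0]],[0,[-11.5,0,13.8],[0,2,0]],[0,[-11.5,0,14.5],[0,2,0]],[0,[-11.3,0,14.5],[0,2,0]],[0,[-10.8,0,14.5],[0,2,0]],[0,[-10.3,0,14.5],[0,2,0]],[0,[-10,0,14.5],[0,2,0]]])

```text
clock: 17.57
eef_pos: [0.5621, -0.0553, 0.2017]
orientation: [[-0.162, 0.854, -0.494], [0.986, 0.155, -0.055], [0.03, -0.496, -0.868]]
contact_force: [0.0, 0.6, 1.1]
opening: 0.0003
grip_force: 0.0
```

Run:
```python
from plan import *
from rig import *
adv([-10,0,14.5],[0,2,0])
s=read_state();R,p=load();print(s["clock"],F.T@(s["eef_pos"]-O)*1e3,F.T@(p-O)*1e3,F.T@s["contact_force"],s["torque"])
```

```text
17.5667 [ 18.55186964 100.56902433 181.7701661 ] [ 19.72845202 100.81396955 179.91727872] [ 0.46936715 -0.54100718  1.01869462] [-0.01015363 -0.29678032 -0.01464481]
```

Call:
apply_moves(series=[[0,[0.1,0,0],[0,2,0]],[0,[0.2,0,0],[0,2,0]],[0,[0.3,0,0],[0,2,0]],[0,[0.4,0,0],[0,2,0]],[0,[0.45,0,0],[0,2,0]],[0,[0.5,0,0],[0,2,0]],[0,[0.5,0,0],[0,2,0]]])

```text
clock: 18.15
eef_pos: [0.5621, -0.0555, 0.2021]
orientation: [[-0.149, 0.856, -0.496], [0.988, 0.152, -0.035], [0.045, -0.495, -0.868]]
contact_force: [2.0, -18.5, -2.2]
opening: -0.0
grip_force: 7.2
```

Run:
```python
from plan import *
from rig import *
adv([.5,0,0],[0,2,0])
s=read_state();R,p=load();print(s["clock"],F.T@(s["eef_pos"]-O)*1e3,F.T@(p-O)*1e3,F.T@s["contact_force"],s["torque"])
```

```text
18.15 [ 18.75936984 100.7961848  182.14614561] [ 19.72435927  95.81695142 180.08988566] [ 0.06014017 18.60095846 -2.54795387] [-2.7273568  -0.66660317  1.5759248 ]
```

Run:
```python
from plan import *
a=np.radians(-1.5);Rg=np.c_[[-np.sin(a),np.cos(a),0],[np.cos(a),np.sin(a),0],[0,0,-1]]
R,p=load();print(rel(R,p,Rg,np.array([.621,.22,.40])),p)
```

```text
(array([ 27.07,  -0.55, -20.87]), array([-30.3,  -0.8,  10.4])) [ 0.55939963 -0.05094689  0.2008246 ]
```

Call:
apply_moves(series=[[0,[-0.6,0,0],[0,0,0]],[0,[-1.8,0,0],[0,0,0]],[0,[-1.8,0,-4],[0,0,0]],[0,[-1.8,0,-8],[0,0,0]],[0,[-1.8,0,-12],[0,0,0]],[40,[2,0,-16],[0,0,0]],[60,[6,0,-18],[-6,0,2]],[60,[10,0,-20],[-12,0,4]],[60,[14,0,-20.9],[-18,0,6]],[60,[18,0,-20.9],[-24,0,8]],[60,[22,0,-20.9],[-30.3,-0.8,10.4]],[60,[27.1,-0.6,-20.9],[-30.3,-0.8,10.4]]])

```text
clock: 19.15
eef_pos: [0.6251, 0.1995, 0.3999]
orientation: [[0.026, 1.0, 0.009], [1.0, -0.026, 0.003], [0.003, 0.008, -1.0]]
contact_force: [-0.1, 0.3, -0.5]
opening: 0.0515
grip_force: 0.0
```

Call:
apply_moves(series=[[60,[0,0,0],[0,0,0]],[60,[0,0,0],[0,0,0]],[60,[0,0,0],[0,0,0]]])

```text
clock: 19.4
eef_pos: [0.6259, 0.1975, 0.3979]
orientation: [[0.024, 1.0, 0.001], [1.0, -0.024, 0.001], [0.001, 0.001, -1.0]]
contact_force: [0.4, -0.5, -0.5]
opening: 0.0514
grip_force: 0.0
```

Run:
```python
from plan import *
from rig import *
adv([27.1,-.6,-20.9],[-30.3,-.8,10.4])
g=snap("wrist","w11");s=read_state();R,p=load();print(s["clock"],s["eef_pos"],p,(R.T@s["orientation"]).round(3))
im=g["image"].astype(int);gray=im.mean(2)
e=proj(g,[.6205,.192,.106])[0];print("exp",e)
x,y=e.round().astype(int)
print(gray[y-30:y+34:3,x-30:x+33:3].astype(int))
# rack top mask
m=((im.min(2)>150)).astype(np.uint8);n,l,st,c=cv2.connectedComponentsWithStats(m)
i=1+st[1:,4].argmax();yy,xx=np.where(l==i);print(st[i],cv2.minAreaRect((cast(g,np.c_[xx,yy],.078)[:,:2]*1e3).astype(np.float32)))
gs=snap("side")
for z in(8,26,44): print("endface x=20",z,edges(gs,(20,70,z),(20,90,z),21))
```

```text
19.45 [0.62615052 0.19656875 0.39750011] [0.62064501 0.22022522 0.40050606] [[ 1.    -0.     0.001]
 [ 0.     1.     0.001]
 [-0.001 -0.001  1.   ]]
exp [249.29225109 194.61467086]
[[107 108 103 156 123 124 125 126 124 125 125 122 186 180 181 182 182 172
  119 118 121]
 [108 107  98 153 123 123 125 124 123 124 123 122 188 180 181 181 182 174
  121 119 120]
 [105 107 108 151 116 124 125 123 123 123 125 122 139 183 181 181 180 167
  121 120 121]
 [107 107 108 155 186 123 123 124 124 125 126 124 124 178 182 182 181 170
  120 120 120]
 [108 108 107 145 182 115 126 125 120  80  63  69 118 145 181 180 182 169
  122 121 120]
 [108 108 107 146 181 134 127 100  51  64  77  58  45 116 183 182 182 170
  119 121 120]
 [107 107 107 135 180 184 117  34  62  92 121  93  52  40 192 181 180 169
  119 120 120]
 [106 108 107 134 179 183 142  88 133 135 133 136 137  69 135 181 181 154
  119 121 120]
 [107 107 108 132 181 162  68 137 129 134 131 133 133 138 108 182 182 155
  121 119 120]
 [108 107 108 125 160 161  80 131 131 133 131 130 135 136  86 183 180 154
  118 121 121]
 [106 110 107 120 161 162  90
[... 774 characters left out ...]
106 107 107 107 106 107 106 112 119 119 120 120 121 121 119 120 121 120
  120 120 121]
 [113 110 111 112 111 122 123 121 120 120 120 119 119 120 121 119 122 121
  120 120 120]
 [119 121 120 121 119 122 122 119 120 119 120 121 120 120 118 123 120 121
  122 120 120]]
[ 225   65   47  146 4707] ((621.0907592773438, 237.38632202148438), (145.5731964111328, 44.1766242980957), 88.73927307128906)
endface x=20 8 [122 124 125 127 129 132 137 140 143 144 146 146 146 146 145 143 141 138
 134 128 124]
endface x=20 26 [121 121 122 123 125 129 133 137 139 141 143 143 143 143 143 142 142 143
 144 145 144]
endface x=20 44 [123 124 125 126 128 131 135 138 141 143 144 144 143 143 143 143 143 142
 142 141 140]
```

Call:
apply_moves(series=[[60,[-0.5,-0.6,4],[0,0,0]],[60,[-0.5,-0.6,8],[0,0,0]],[60,[-0.5,-0.6,9],[0,0,0]],[60,[-0.5,-0.6,9],[0,0,0]],[60,[-0.5,-0.6,9],[0,0,0]],[60,[-0.5,-0.6,9],[0,0,0]]])

```text
clock: 20.0
eef_pos: [0.6213, 0.192, 0.31]
orientation: [[0.026, 1.0, 0.005], [1.0, -0.026, 0.002], [0.002, 0.005, -1.0]]
contact_force: [0.4, -0.2, 0.1]
opening: 0.0513
grip_force: 0.0
```

Run:
```python
from plan import *
from rig import *
P=[];
for i in range(3): gs=snap("wrist","w12");s=read_state();P.append(s["eef_pos"]);
print(np.round(P,4),s["clock"]);R=s["orientation"];p=np.mean(P,0)
print("need",rel(R,p,R,np.array([.6203,.1922,.258])),R.round(3))
save(R,p)
e=proj(gs,[.6203,.1922,.106])[0];x,y=e.round().astype(int);print(e);print(gs["image"][max(y-40,0):y+40:4,x-40:x+40:4].mean(2).astype(int))
```

```text
[[0.6214 0.1923 0.3106]
 [0.6213 0.1924 0.3106]
 [0.621  0.1925 0.3103]] 20.15
need (array([-0.03, -0.12,  5.25]), array([0., 0., 0.])) [[ 0.025  1.     0.006]
 [ 1.    -0.026  0.002]
 [ 0.002  0.006 -1.   ]]
[252.01996851 229.80902229]
[[108 106 103 171 124 124 122 124 123 122 123 120 186 182 181 180 182 186
  119 120]
 [106 107 101 173 121 122 122 124 122 120 122 124 136 184 181 181 182 186
  118 118]
 [106 106 104 180 168 124 122 122 121 121 120 123 122 190 181 182 183 181
  119 118]
 [106 104 106 181 183 122 122 125 124  99  85  86 123 144 181 180 181 181
  120 119]
 [105 107 105 180 179 121 123  38  29  54  76  59  40  93 181 182 181 182
  118 118]
 [105 106 107 182 179 184 112  28  33  55  77  54  32  32 191 181 180 178
  120 120]
 [106 105 106 185 179 175  30  39  71  94 119  86  59  29 136 182 181 179
  119 118]
 [108 105 106 187 178 159  24  90 131 130 131 135 132  80  60 181 183 174
  119 119]
 [107 104 105 186 159 163  80 131 128 132 131 133 134 136  43 183 183 171
  120 119]
 [105 106 106 167 160 164 129 129 133 131 129 131 135 137 111 184 182 173
  119 117]
 [107 107 106 154 160 163 134 130 135 134 132 128 135 138 133 182 183 169
  118 118]
 [105 106 104 153 158 160 112 131 133 134 134 131 137 136 156 183 184 169
  119 117]
 [107 107 106 145 158 160 164 132 132 134 137 134 139 138 186 183 183 153
  117 119]
 [105 105 107 103 147 151 150 153 131 133 139 135 133 178 175 176 178 119
  118 120]
 [107 107 105 105 132 134 133 134 137 144 147 143 128 130 127 129 129 116
  119 118]
 [108 107 105 105 103 105 106 106 118 119 119 118 118 117 119 118 118 119
  120 120]
 [104 104 112 113 110 112 112 119 120 120 119 116 118 118 117 120 118 119
  118 119]
 [121 119 117 119 120 119 117 117 119 118 118 119 120 118 119 119 119 118
  119 118]
 [104 103 109 118 120 119 118 118 120 119 118 119 121 118 117 119 118 120
  118 117]
 [107 106 113 120 119 121 118 118 119 115 119 118 119 119 118 120 119 118
  118 119]]
```

Call:
apply_moves(series=[[60,[0,-0.1,2.5],[0,0,0]],[60,[0,-0.1,4.2],[0,0,0]],[60,[0,-0.1,5.2],[0,0,0]],[60,[0,-0.1,5.2],[0,0,0]],[60,[0,-0.1,5.2],[0,0,0]],[0,[0,-0.1,5.2],[0,0,0]],[0,[0,-0.1,5.2],[0,0,0]],[0,[0,-0.1,5.2],[0,0,0]],[0,[0,-0.1,5.2],[0,0,0]],[0,[0,-0.1,5.2],[0,0,0]],[0,[0,-0.1,5.2],[0,0,0]]], grip_force=60)

```text
clock: 21.07
eef_pos: [0.6197, 0.1927, 0.2574]
orientation: [[0.025, 1.0, 0.004], [1.0, -0.025, 0.002], [0.002, 0.004, -1.0]]
contact_force: [0.6, -0.3, 6.0]
opening: 0.0225
grip_force: 58.8
```

Run:
```python
from plan import *
from rig import *
adv([0,-.1,5.2],[0,0,0])
P=[]
for i in range(2): snap("wrist");s=read_state();P.append(s["eef_pos"])
print(P,s["clock"],s["opening"],s["grip_force"],s["contact_force"],load()[1])
```

```text
[array([0.61969507, 0.19266764, 0.25737083]), array([0.61969141, 0.19263886, 0.25735736])] 21.1667 0.021685924734335685 58.82483661174774 [-0.80192546  0.0661013   5.32082597] [0.62052972 0.19254049 0.25850086]
```

Run:
```python
from plan import *
R,p=load();print("pre",rel(R,p,RP,rest(20.8,.1,325)),rest(20.8,0,325))
```

```text
pre (array([-13.65,  -0.4 ,  -6.87]), array([ 30.2,  -3.2, -11.5])) [0.61263827 0.05611454 0.32685826]
```

Call:
apply_moves(series=[[0,[0,0,-3],[0,0,0]],[0,[0,0,-6],[0,0,0]],[0,[0,0,-10],[0,0,0]],[0,[0,0,-13],[0,0,0]],[0,[-3,0,-13],[5,-0.5,-2]],[0,[-6,0,-13],[10,-1,-4]],[0,[-9,0,-13],[15,-1.6,-6]],[0,[-12,0,-12],[20,-2.1,-8]],[0,[-13.6,-0.4,-10],[25,-2.6,-10]],[0,[-13.6,-0.4,-8],[30.2,-3.2,-11.5]],[0,[-13.6,-0.4,-6.9],[30.2,-3.2,-11.5]],[0,[-13.6,-0.4,-6.9],[30.2,-3.2,-11.5]]])

```text
clock: 22.17
eef_pos: [0.6105, 0.0565, 0.3198]
orientation: [[-0.179, 0.847, -0.5], [0.984, 0.155, -0.089], [0.002, -0.508, -0.861]]
contact_force: [-0.4, 1.4, -2.3]
opening: 0.0218
grip_force: 62.1
```

Call:
apply_moves(series=[[0,[0,0,0],[0,0,0]],[0,[0,0,0],[0,0,0]],[0,[0,0,0],[0,0,0]],[0,[0,0,0],[0,0,0]],[0,[0,0,0],[0,0,0]]])

```text
clock: 22.58
eef_pos: [0.6116, 0.057, 0.3256]
orientation: [[-0.18, 0.851, -0.493], [0.984, 0.155, -0.091], [-0.001, -0.501, -0.865]]
contact_force: [-0.2, -0.0, -0.5]
opening: 0.0219
grip_force: 62.1
```

Run:
```python
from plan import *
from rig import *
import pickle
adv([-13.6,-.4,-6.9],[30.2,-3.2,-11.5])
P=[]
for i in range(4): g=snap("wrist","w13");s=read_state();P.append(s["eef_pos"])
pm=np.mean(P,0);R,p=load();print(s["clock"],F.T@(pm-O)*1e3,F.T@(p-O)*1e3);Ro=s["orientation"];print((RP.T@Ro).round(4),(R.T@Ro).round(4),s["opening"])
pickle.dump((g,pm,Ro),open("w13.pkl","wb"));gs=snap("side","s13");pickle.dump(gs,open("s13.pkl","wb"))
print(hole(g,20.8,.1,52,w=26))
# rod: predicted tip pixel, and image around
for nm,G in(("wrist",g),("side",gs)):
    k=pm+Ro[:,2]*.1635;t=k+Ro[:,2]*.082;print(nm,"knob",proj(G,k)[0],"tip",proj(G,t)[0],"hole",proj(G,rest(20.8,.1,52))[0])
x,y=proj(g,pm+Ro[:,2]*.2455)[0].round().astype(int);print(x,y);print(g["image"][y-30:y+30:2,x-24:x+25:2].mean(2).astype(int))
```

```text
22.7833 [ 20.73878574  -0.84347363 322.7832667 ] [ 20.86278528  -0.40825953 325.30548744]
[[ 1.0e+00  5.0e-04 -7.0e-04]
 [-5.0e-04  1.0e+00 -3.8e-03]
 [ 7.0e-04  3.8e-03  1.0e+00]] [[ 1.0e+00  1.0e-04 -2.0e-04]
 [-1.0e-04  1.0e+00 -4.4e-03]
 [ 2.0e-04  4.4e-03  1.0e+00]] 0.021910452697415414
[(125, array([-0.4,  2. , 52. ])), (339, array([21.1, 10.1, 52. ]))]
wrist knob [255.89001322 263.20744585] tip [255.36547945 206.96540365] hole [256.34616751 197.28011668]
side knob [266.90582879 169.36489422] tip [257.41388635 199.0472251 ] hole [254.98225167 208.03159556]
255 207
[[110 145 169 167 166 171 169 165 165 172 177 168 172 168 167 172 167 166
  161 161 164 168 167 172 154]
 [112 139 171 166 167 171 167 163 167 170 178 166 172 169 167 172 167 168
  159 164 167 169 167 171 154]
 [105 140 171 167 166 171 167 162 166 171 178 167 173 167 168 172 170 168
  161 161 167 170 165 172 149]
 [114 139 171 165 166 171 169 162 169 172 180 168 174 168 168 172 168 167
  160 164 167 168 166 171 150]
 [120 139 171 166 165 173 167 163 167 171 178 167 172 167 168 173 167 164
  161 163 165 168 167 172 150
[... 1927 characters left out ...]
75  98  69  76  74  78  76  64 141 166
  165 167 167 166 169 167  68]
 [136 142 175 167 172 170 172 166 174  73  69  76  77  75  76  65 140 166
  166 166 165 168 170 159  73]
 [137 138 175 167 173 172 171 166 168  52  71  75  75  76  73  67 126 165
  165 166 168 165 169 159  65]
 [136 139 176 168 174 170 171 166 176  55  71  75  75  78  74  68 126 167
  168 165 168 167 169 160  67]
 [138 139 174 168 172 167 171 169 167  57  71  78  75  75  75  69 125 166
  167 166 167 167 169 158  65]
 [138 141 177 169 176 170 171 169 155  60  75  76  70  78  77  68 127 167
  169 167 168 168 171 154  69]
 [138 144 150 152 169 172 172 176 127  63  47  42  77  69  54  67 125 174
  160 163 170 165 172 153  69]]
```

Tip and hole line up in the image (columns both ≈256). I make small y and tilt corrections, then start inserting.

Call:
apply_moves(series=[[0,[-0.08,0,0],[-0.2,0,0]],[0,[-0.08,0,1],[-0.2,0,0]],[0,[-0.08,0,1.8],[-0.2,0,0]],[0,[-0.08,0,2.3],[-0.2,0,0]],[0,[-0.08,0,2.7],[-0.2,0,0]],[0,[-0.08,0,3.1],[-0.2,0,0]],[0,[-0.08,0,3.5],[-0.2,0,0]],[0,[-0.08,0,3.9],[-0.2,0,0]],[0,[-0.08,0,3.9],[-0.2,0,0]],[0,[-0.08,0,3.9],[-0.2,0,0]]])

```text
clock: 23.67
eef_pos: [0.5921, 0.0522, 0.2903]
orientation: [[-0.179, 0.851, -0.493], [0.984, 0.155, -0.09], [-0.0, -0.501, -0.865]]
contact_force: [0.7, 0.3, 0.1]
opening: 0.0216
grip_force: 62.1
```

Run:
```python
from plan import *
from rig import *
adv([-.08,0,3.9],[-.2,0,0])
P=[]
for i in range(2): g=snap("wrist","w14");s=read_state();P.append(s["eef_pos"])
pm=np.mean(P,0);R,p=load();print(s["clock"],F.T@(pm-O)*1e3,F.T@(p-O)*1e3,F.T@s["contact_force"],s["torque"],(RP.T@s["orientation"]).round(4)[:,2])
```

```text
23.7667 [2.06127460e+01 1.78023488e-01 2.83344530e+02] [ 20.83881683   0.41347356 286.30594667] [-0.32045028 -0.23662264 -0.4068098 ] [ 0.0186872  -0.29279249  0.07092047] [-7.e-04 -4.e-04  1.e+00]
```

Call:
apply_moves(series=[[0,[0,0,0.5],[0,0,0]],[0,[0,0,1],[0,0,0]],[0,[0,0,1.4],[0,0,0]],[0,[0,0,1.8],[0,0,0]],[0,[0,0,2.2],[0,0,0]],[0,[0,0,2.6],[0,0,0]],[0,[0,0,3],[0,0,0]],[0,[0,0,3.4],[0,0,0]],[0,[0,0,3.8],[0,0,0]],[0,[0,0,3.8],[0,0,0]]])

```text
clock: 24.6
eef_pos: [0.5728, 0.0488, 0.2566]
orientation: [[-0.179, 0.851, -0.494], [0.984, 0.155, -0.09], [0.0, -0.502, -0.865]]
contact_force: [-0.2, 0.1, -0.4]
opening: 0.0218
grip_force: 62.1
```

Run:
```python
from plan import *
from rig import *
adv([0,0,3.8],[0,0,0])
s=read_state();pm=s["eef_pos"];R,p=load();print(s["clock"],F.T@(pm-O)*1e3,F.T@(p-O)*1e3,F.T@s["contact_force"],s["torque"],(RP.T@s["orientation"]).round(4)[:,2])
```

```text
24.6 [2.07702978e+01 1.01910227e-01 2.43898661e+02] [ 20.68314681   0.43459353 248.3062714 ] [-0.07201679 -0.17138811 -0.41412483] [ 0.11722259 -0.29650222  0.00736777] [-2.0e-04 -2.8e-03  1.0e+00]
```

Call:
apply_moves(series=[[0,[0,0,0.3],[0,0,0]],[0,[0,0,0.6],[0,0,0]],[0,[0,0,0.8],[0,0,0]],[0,[0,0,1.0],[0,0,0]],[0,[0,0,1.1],[0,0,0]],[0,[0,0,1.1],[0,0,0]],[0,[0,0,1.1],[0,0,0]]])

```text
clock: 25.18
eef_pos: [0.5681, 0.0478, 0.2481]
orientation: [[-0.179, 0.851, -0.493], [0.984, 0.155, -0.09], [-0.0, -0.501, -0.866]]
contact_force: [0.7, 0.6, -1.3]
opening: 0.0216
grip_force: 62.1
```

Run:
```python
from plan import *
from rig import *
adv([0,0,1.1],[0,0,0])
s=read_state();pm=s["eef_pos"];R,p=load();print(s["clock"],F.T@(pm-O)*1e3,F.T@(p-O)*1e3,F.T@s["contact_force"],s["torque"],(RP.T@s["orientation"]).round(4)[:,2])
```

```text
25.1833 [2.06771764e+01 2.14626478e-01 2.34092567e+02] [ 20.63808443   0.4407072  237.3063654 ] [-1.34848112 -0.43842742 -0.74104656] [ 0.08963652 -0.28982748 -0.02709342] [-5.e-04 -1.e-03  1.e+00]
```

Continue gently to contact.

Call:
apply_moves(series=[[0,[0,0,0.1],[0,0,0]],[0,[0,0,0.2],[0,0,0]],[0,[0,0,0.3],[0,0,0]],[0,[0,0,0.35],[0,0,0]],[0,[0,0,0.35],[0,0,0]],[0,[0,0,0.35],[0,0,0]]])

```text
clock: 25.68
eef_pos: [0.5668, 0.0476, 0.2461]
orientation: [[-0.18, 0.852, -0.491], [0.984, 0.155, -0.09], [-0.001, -0.5, -0.866]]
contact_force: [1.3, 2.1, 5.6]
opening: 0.0221
grip_force: 62.7
```

Run:
```python
from plan import *
from rig import *
adv([0,0,.35],[0,0,0])
s=read_state();pm=s["eef_pos"];R,p=load();print(s["clock"],F.T@(pm-O)*1e3,F.T@(p-O)*1e3,F.T@s["contact_force"],s["torque"],(RP.T@s["orientation"]).round(4)[:,2])
```

```text
25.6833 [2.07749277e+01 2.20750453e-01 2.31732610e+02] [ 20.62374641   0.44265246 233.80639531] [ 1.33874025 -1.83279387  5.72470012] [ 0.05124859  0.0768158  -0.08855626] [-8.e-04  4.e-04  1.e+00]
```

Call:
apply_moves(series=[[0,[0,0,0.08],[0,0,0]],[0,[0,0,0.08],[0,0,0]],[35,[0,0,0],[0,0,0]],[50,[0,0,0],[0,0,0]],[60,[0,0,0],[0,0,0]],[60,[0,0,0],[0,0,0]],[60,[0,0,-2],[0,0,0]],[60,[0,0,-5],[0,0,0]],[60,[0,0,-8],[0,0,0]],[60,[0,0,-11],[0,0,0]],[60,[0,0,-11],[0,0,0]],[60,[0,0,-11],[0,0,0]]])

```text
clock: 26.68
eef_pos: [0.6214, 0.0574, 0.3417]
orientation: [[-0.18, 0.853, -0.489], [0.984, 0.155, -0.09], [-0.001, -0.497, -0.868]]
contact_force: [-0.0, 1.0, -0.8]
opening: 0.0509
grip_force: 0.0
```

Run:
```python
from plan import *
from rig import *
adv([0,0,-11],[0,0,0])
g=snap("wrist","w15");gs=snap("side","s15");s=read_state();print(s["clock"],s["contact_force"],s["opening"])
e=proj(g,rest(20.5,0,80))[0];x,y=e.round().astype(int);print(e);print(g["image"][y-28:y+36:4,x-32:x+33:4].mean(2).astype(int))
print("y gap",edges(g,(30,-70,52),(30,-88,52),37))
# side view: knob top & base along axis
im=gs["image"].mean(2)
print("axis 40..110",edges(gs,(20.5,0,40),(20.5,0,110),36));print("x across lug x -6..46",edges(g,(-6,25,52),(46,25,52),53))
for z in(8,26,44): print("endface x=20",z,edges(gs,(20,70,z),(20,90,z),21))
```

```text
26.7833 [0.04707446 0.04822813 0.04653789] 0.051224412120533885
[254.64631853 199.11231956]
[[141 108 120 167 169 162 172 116 119 119 115 116 118 115  83  83  83]
 [142 122 118 166 169 162 109 119 119 118 114 115 119 112  84  83  81]
 [143 120 123 165 167 168 119 112  96 116 117 118 118 156  82  83  83]
 [142 123 121 165 166 171  39  61  56  50  60 120 123 152  83  85  84]
 [142 128 119 167 164 109  48  83 120  91  53  74 171 153  83  85  83]
 [141 130 109 166 166  28 140 138 137 140 137  49 165 132  84  86  84]
 [ 84  83  91 166 167 114 137 139 136 135 136 129 168 130  84  84  83]
 [139 138 137 162 164 143 137 138 134 131 137 136 164 118  83  86  96]
 [141 138 136 170 169 126 137 140 138 135 139 138 166 116  82  81 123]
 [142 140 136 171 167 143 138 141 142 134 139 150 165 102  84  83 123]
 [142 138 136 170 167 166 155 146 143 141 162 166 164 105  82  83 115]
 [142 141 137 173 169 167 173 168 168 172 161 165 165  72  84  85  84]
 [140 141 138 169 171 168 173 168 166 172 162 165 165  59  77  71  42]
 [141 139 136 172 169 169 173 170 168 171 163 165 165  61  78 102 133]
 [141 140 135 
[... 292 characters left out ...]
40..110 [123 124 129 137 149 140 104  93  86  79  84  82  76  70  78  82  77  72
  88 113 134 137 133 123 119 118 119 118 119 119 120 119 119 119 119 119]
x across lug x -6..46 [ 85  85  85  83  89  92  87 121 163 171 166 164 164 166 164 164 164 163
 161 166 162 155 168 160 150 155 158 151 150 149 156 161 172 173 171 169
 165 164 167 168 167 167 168 167 166 166 168 156 141 138 137 140 141]
endface x=20 8 [127 129 130 132 134 137 141 145 148 150 151 152 152 152 151 149 147 143
 139 134 129]
endface x=20 26 [126 126 127 128 130 134 138 142 145 147 149 149 149 149 149 148 148 149
 150 150 149]
endface x=20 44 [131 132 133 134 135 137 141 144 147 149 150 150 149 149 149 149 149 148
 148 147 146]
```

Run:
```python
from plan import *
from rig import *
P={}
for n in("wrist","side","scene"):
    g=snap(n);im=cv2.cvtColor(g["image"],cv2.COLOR_RGB2GRAY).astype(int)
    e=proj(g,rest(20.5,0,80))[0];w=22 if n=="wrist" else 12;x0,y0=e.round().astype(int)-w
    s=im[y0:y0+2*w,x0:x0+2*w]
    if n=="wrist":
        m=((s>128)&(s<147)).astype(np.uint8);m=cv2.morphologyEx(m,cv2.MORPH_OPEN,np.ones((5,5)));k,l,st,c=cv2.connectedComponentsWithStats(m)
        for i in range(1,k): print(n,st[i],c[i]-w)
    else: print(n,e,x0,y0);print(s)
    P[n]=g
X=rest(20.5,0,80)
for z in(78,80,82,85,90): print(z,[proj(P[n],rest(20.5,0,z))[0].round(1) for n in P])
```

```text
wrist [ 10  11  25  24 492] [-0.06504065  0.44512195]
side [258.15914488 198.12829272] 246 186
[[118 118 118 117 114 113 106  98 124 142 128 122 119 118 119 119 119 120
  119 121 128 136 137 137]
 [118 119 118 119 119 119 118 116 120 122 119 118 119 120 118 118 118 120
  119 120 126 136 137 137]
 [118 119 119 118 119 119 118 119 118 119 119 119 119 119 119 119 120 119
  119 119 127 136 138 138]
 [119 119 118 119 118 119 119 119 119 119 119 119 120 119 119 119 119 119
  118 120 126 134 136 137]
 [119 118 118 119 119 119 118 119 119 119 119 119 119 119 119 118 118 119
  119 118 121 127 136 136]
 [118 118 118 118 119 120 119 119 118 118 119 119 118 118 118 118 119 118
  119 118 119 126 136 137]
 [118 118 119 119 119 118 118 119 119 119 120 119 119 119 119 119 119 119
  119 119 120 126 134 137]
 [120 118 119 119 119 119 119 118 119 119 118 118 118 119 119 119 119 119
  119 119 118 121 127 136]
 [122 119 120 119 119 119 119 118 119 119 119 119 119 118 119 119 118 119
  118 119 119 120 128 135]
 [135 129 121 120 119 118 118 118 118 119 118 119 119 119 119 119 119 118
  118 119 119 126 135 
[... 3551 characters left out ...]
 160
  160 159 160 161 162 170]
 [186 186 187 187 189 189 190 189 189 188 189 189 183 174 169 165 161 155
  157 158 157 158 159 165]
 [156 155 155 157 160 163 164 164 164 165 170 172 170 166 163 160 149 146
  147 145 147 146 148 158]
 [128 127 129 129 132 134 135 135 135 135 138 141 143 138 140 136 131 129
  130 132 130 130 129 136]]
78 [array([256.5, 200.4]), array([257.9, 198.8]), array([229.8, 186.5])]
80 [array([256.5, 201.2]), array([258.2, 198.1]), array([229.7, 186.3])]
82 [array([256.5, 202. ]), array([258.4, 197.4]), array([229.7, 186. ])]
85 [array([256.5, 203.3]), array([258.7, 196.4]), array([229.7, 185.6])]
90 [array([256.6, 205.5]), array([259.3, 194.6]), array([229.6, 184.9])]
```

The knob top sits within about 1 mm of the seated height, and the bars are on the lugs and stop. Handing in.

```bash
python3 -c "
from rig import *
print(finish_job())"
```

```text
the job is handed in; nothing more can be done
None
```

The mould is together and handed in at about 27 s of the 72 s. The camera checks show the three bars against the lugs and end stop, and the rod through them with its collar seated to within about 1 mm; the jar and beaker were never approached.

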